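# Pack the nested measuring beakers and clip the box shut

## Task

Put the measuring beakers into the clear storage box as one upright nest, each inside the next wider one that is there. Then lay the lid squarely on the box, fully home, and only then snap the four yellow clips down over its rim in opposite-corner order: one clip, then the one diagonally across, then the other two. Three or four beakers are present; leave the jars, tins and spoon where they are.

Things in the scene. Friction and masses are not known exactly. Their poses are not given: they have to be found in the camera images.
- box: The storage box, clear plastic with a white floor and red bands, fixed to the bench. Outside 160 (its x) x 200 (its y) x 104 mm high, walls and floor 4 mm. Origin at the centre of its underside on the bench; z up; its -x side (with a paper label) faces the robot when its yaw is 0. The mouth is open at the top (rim at z = 104 mm).
- lid_grip (a point): Centre of the black grip bar of the loose white lid (0.25 kg), axes as the lid's. The bar is 14 mm wide (x), 90 mm long (y), 28 mm tall: this point is 14 mm below its top and 14 mm above the lid's upper face. It is 30 mm above the bench when the lid lies there; with the lid seated it is 124 mm above the box's underside, over its centre, lid x and y along the box's (either way round)
- mid_large (a point): Centre (on the axis, half-way up) of the blue open round beaker, the widest of four: outside diameter 67 mm, 50 mm tall, walls 2.5 mm, base 9 mm thick, mouth up, z up its axis. Absent in some starts. Nested, it stands on the inner floor (9 mm up) of the next wider one, 3.5 mm play all round, its rim 13 mm or more proud of that one's.
- mid_medium (a point): Centre (on the axis, half-way up) of the green open round beaker, second widest of four: outside diameter 55 mm, 54 mm tall, walls 2.5 mm, base 9 mm thick, mouth up, z up its axis. Absent in some starts. Nested, it stands on the inner floor (9 mm up) of the next wider one, 3.5 mm play all round, its rim 13 mm or more proud of that one's.
- mid_small (a point): Centre (on the axis, half-way up) of the orange open round beaker, third widest of four: outside diameter 43 mm, 58 mm tall, walls 2.5 mm, base 9 mm thick, mouth up, z up its axis. Absent in some starts. Nested, it stands on the inner floor (9 mm up) of the next wider one, 3.5 mm play all round, its rim 13 mm or more proud of that one's.
- mid_tiny (a point): Centre (on the axis, half-way up) of the red open round beaker, the narrowest of four: outside diameter 31 mm, 62 mm tall, walls 2.5 mm, base 9 mm thick, mouth up, z up its axis. Absent in some starts. Nested, it stands on the inner floor (9 mm up) of the next wider one, 3.5 mm play all round, its rim 13 mm or more proud of that one's.
- clip_fl (a joint): Hinge angle of the yellow clip at the box's -x, +y corner: 0 shut, flat over the lid's rim; 2.2 fully open, leaning outward; starts between 1.7 and 2.2. Hinge along box x at (-52, 116, 113) mm in the box's frame; flap 40 mm wide, 48 long, 5 thick, its top at z = 115.5 mm when shut. Stiff hinge (0.04 N m, 1 to 2 N at the flap), stays where left. Push its outer face inward, then press it down flat.
- clip_fl_pad (a point): Point on the mid-plane of that same yellow clip's flap (-x, +y corner), 32 mm from the hinge along the flap; moves with the clip.
- clip_fr (a joint): Hinge angle of the yellow clip at the box's -x, -y corner: 0 shut, flat over the lid's rim; 2.2 fully open, leaning outward; starts between 1.7 and 2.2. Hinge along box x at (-52, -116, 113) mm in the box's frame; flap 40 mm wide, 48 long, 5 thick, its top at z = 115.5 mm when shut. Stiff hinge (0.04 N m, 1 to 2 N at the flap), stays where left. Push its outer face inward, then press it down flat.
- clip_fr_pad (a point): Point on the mid-plane of that same yellow clip's flap (-x, -y corner), 32 mm from the hinge along the flap; moves with the clip.
- clip_bl (a joint): Hinge angle of the yellow clip at the box's +x, +y corner: 0 shut, flat over the lid's rim; 2.2 fully open, leaning outward; starts between 1.7 and 2.2. Hinge along box x at (52, 116, 113) mm in the box's frame; flap 40 mm wide, 48 long, 5 thick, its top at z = 115.5 mm when shut. Stiff hinge (0.04 N m, 1 to 2 N at the flap), stays where left. Push its outer face inward, then press it down flat.
- clip_bl_pad (a point): Point on the mid-plane of that same yellow clip's flap (+x, +y corner), 32 mm from the hinge along the flap; moves with the clip.
- clip_br (a joint): Hinge angle of the yellow clip at the box's +x, -y corner: 0 shut, flat over the lid's rim; 2.2 fully open, leaning outward; starts between 1.7 and 2.2. Hinge along box x at (52, -116, 113) mm in the box's frame; flap 40 mm wide, 48 long, 5 thick, its top at z = 115.5 mm when shut. Stiff hinge (0.04 N m, 1 to 2 N at the flap), stays where left. Push its outer face inward, then press it down flat.
- clip_br_pad (a point): Point on the mid-plane of that same yellow clip's flap (+x, -y corner), 32 mm from the hinge along the flap; moves with the clip.
- jar_green: Bystander: loose green glass jar, 60 mm across, 85 mm tall; origin at its underside. Not part of the job; leave it where it is.
- jar_red: Bystander: loose red jar with a green cap, 60 mm across, 85 mm tall; origin at its underside. Not part of the job; leave it where it is.
- tin: Bystander: loose tin with an orange label, 72 mm across, 60 mm tall; origin at its underside. Not part of the job; leave it where it is.
- tin2: Bystander: loose tin with a white label, 72 mm across, 60 mm tall; origin at its underside. Not part of the job; leave it where it is.
- spoon: Bystander: loose spoon lying on the bench; origin at its underside. Not part of the job; leave it where it is.
- lid: The same lid: plate 170 (x) x 210 (y) x 6 mm; under it a locating skirt 10 mm deep, outside 142 x 182 mm, that drops into the box's mouth (152 x 192 mm, so 5 mm play each side). Origin at the centre of the skirt's lower edge, 30 mm below the grip bar's centre; z up.
There are look-alikes about, which are no part of the job. Leave any black or blue look-alike of the part that bears mid_tiny alone.

How it is judged:
On the way, in this order (a step that is already met when the one before it is completed fails the run):
1. every beaker present is nested upright in the box, clips open, lid off (x of mid_large in the frame of box between -0.07 and 0.07 m and y of mid_large in the frame of box between -0.09 and 0.09 m and angle between each of mid_large, mid_medium, mid_small, mid_tiny's own z axis and vertical below 0.12 rad and z of mid_large in the frame of box between 0.02 and 0.075 m and x of mid_medium in the frame of box between -0.07 and 0.07 m and y of mid_medium in the frame of box between -0.09 and 0.09 m and z of mid_medium in the frame of box between 0.02 and 0.075 m and x of mid_small in the frame of box between -0.07 and 0.07 m and y of mid_small in the frame of box between -0.09 and 0.09 m and z of mid_small in the frame of box between 0.02 and 0.075 m and x of mid_tiny in the frame of box between -0.07 and 0.07 m and y of mid_tiny in the frame of box between -0.09 and 0.09 m and z of mid_tiny in the frame of box between 0.02 and 0.075 m and horizontal distance between mid_large and mid_medium below 0.0065 m and z of mid_medium in the frame of mid_large between 0.008 and 0.015 m and horizontal distance between mid_large and mid_small below 0.0125 m and z of mid_small in the frame of mid_large between 0.01 and 0.026 m and horizontal distance between mid_large and mid_tiny below 0.0185 m and z of mid_tiny in the frame of mid_large between 0.012 and 0.037 m and horizontal distance between mid_medium and mid_small below 0.0065 m and z of mid_small in the frame of mid_medium between 0.008 and 0.015 m and horizontal distance between mid_medium and mid_tiny below 0.0125 m and z of mid_tiny in the frame of mid_medium between 0.01 and 0.026 m and horizontal distance between mid_small and mid_tiny below 0.0065 m and z of mid_tiny in the frame of mid_small between 0.008 and 0.015 m and (z of lid_grip in the frame of box above 0.14 m or horizontal distance between lid_grip and box above 0.13 m) and value of joint each of clip_fl, clip_fr, clip_bl, clip_br above 1.2 rad), for 0.2 s.
2. the lid is seated on the box with all four clips still open (x of lid_grip in the frame of box between -0.012 and 0.012 m and y of lid_grip in the frame of box between -0.012 and 0.012 m and z of lid_grip in the frame of box between 0.12 and 0.128 m and angle between lid_grip's own z axis and vertical below 0.05 rad and angle between the x axis of lid_grip and the x axis of box, either way round below 0.15 rad and value of joint each of clip_fl, clip_fr, clip_bl, clip_br above 1.2 rad), for 0.2 s.
3. two diagonally opposite clips are shut while the other two are still open (x of lid_grip in the frame of box between -0.012 and 0.012 m and y of lid_grip in the frame of box between -0.012 and 0.012 m and z of lid_grip in the frame of box between 0.12 and 0.128 m and angle between lid_grip's own z axis and vertical below 0.05 rad and angle between the x axis of lid_grip and the x axis of box, either way round below 0.15 rad and ((value of joint each of clip_fl, clip_br below 0.1 rad and value of joint each of clip_fr, clip_bl above 1.2 rad) or (value of joint each of clip_fr, clip_bl below 0.1 rad and value of joint each of clip_fl, clip_br above 1.2 rad))), for 0.2 s.
4. all four clips are shut (x of lid_grip in the frame of box between -0.012 and 0.012 m and y of lid_grip in the frame of box between -0.012 and 0.012 m and z of lid_grip in the frame of box between 0.12 and 0.128 m and angle between lid_grip's own z axis and vertical below 0.05 rad and angle between the x axis of lid_grip and the x axis of box, either way round below 0.15 rad and value of joint each of clip_fl, clip_fr, clip_bl, clip_br below 0.1 rad), for 0.2 s.
At the end, for the whole second after the job is handed in: All beakers present stand upright in the box (0.12 rad), each on the floor of the next wider one present; lid seated (12 mm each way, 4 mm in height, level 0.05 rad, square 0.15 rad) and at rest; all four clips shut (below 0.1 rad) (all of step 4 and x of mid_large in the frame of box between -0.07 and 0.07 m and y of mid_large in the frame of box between -0.09 and 0.09 m and angle between each of mid_large, mid_medium, mid_small, mid_tiny's own z axis and vertical below 0.12 rad and z of mid_large in the frame of box between 0.02 and 0.075 m and x of mid_medium in the frame of box between -0.07 and 0.07 m and y of mid_medium in the frame of box between -0.09 and 0.09 m and z of mid_medium in the frame of box between 0.02 and 0.075 m and x of mid_small in the frame of box between -0.07 and 0.07 m and y of mid_small in the frame of box between -0.09 and 0.09 m and z of mid_small in the frame of box between 0.02 and 0.075 m and x of mid_tiny in the frame of box between -0.07 and 0.07 m and y of mid_tiny in the frame of box between -0.09 and 0.09 m and z of mid_tiny in the frame of box between 0.02 and 0.075 m and horizontal distance between mid_large and mid_medium below 0.0065 m and z of mid_medium in the frame of mid_large between 0.008 and 0.015 m and horizontal distance between mid_large and mid_small below 0.0125 m and z of mid_small in the frame of mid_large between 0.01 and 0.026 m and horizontal distance between mid_large and mid_tiny below 0.0185 m and z of mid_tiny in the frame of mid_large between 0.012 and 0.037 m and horizontal distance between mid_medium and mid_small below 0.0065 m and z of mid_small in the frame of mid_medium between 0.008 and 0.015 m and horizontal distance between mid_medium and mid_tiny below 0.0125 m and z of mid_tiny in the frame of mid_medium between 0.01 and 0.026 m and horizontal distance between mid_small and mid_tiny below 0.0065 m and z of mid_tiny in the frame of mid_small between 0.008 and 0.015 m and linear speed of lid below 0.02 m/s); the robot touches nothing.
It fails at once if a bystander is moved more than 4 cm (distance of any of jar_green, jar_red, tin, tin2, spoon from where it was at the start of the episode above 0.04 m).
Of cup_large, cup_medium, cup_small, cup_tiny only 3 to 4 are there at a start; the rules pass over those that are not, and their reading is None.
At some moment in a run one of cup_large, cup_medium, cup_small, cup_tiny, lid may be knocked a few centimetres aside while the robot is not near it.
It also fails if it takes over 208 s, if anything falls off the work surface, if the arm or the gripper's body presses on something with over 40 N, if the wrist force passes 120 N, or if a joint passes its speed limit or range.

## Robot

A 6-joint arm with a two-finger parallel gripper is mounted at the origin on the work surface. World frame = base frame: x ahead of the robot, y to its left, z up, the work surface at z = 0. Lengths are in m, angles in rad, forces in N, time in s.
With the tool pointing down it reaches from about 0.325 to 0.85 m from the base axis. Payload 15.5 kg.
Tool frame: the origin (TCP) lies at the very end of the fingers, on their centre line; the grasp point (between the pads) lies 19 mm behind it; z points along the fingers, y is the line along which they close (so a half turn about z gives the same grasp; the last joint's range is limited). The gripper opens to 91 mm and grips with 3 to 60 N. Pads are 32 mm wide; open, the fingers measure 118 mm over their backs; the gripper's body (76 mm by 178 mm) begins 60 mm behind the grasp point.
Start: joints at [-0.096, 0.494, 1.345, -0, 1.302, -0.096], TCP at [0.625, 0, 0.214] pointing down, gripper open.
Joint ranges: [-2.91, 2.91], [-0.82, 2.16], [0.22, 2.67], [-1.22, 4.37], [0.12, 2.79], [-3.08, 3.08]. Speed limits (rad/s): [1.89, 1.89, 2.57, 3.01, 3.01, 3.01].

## Interface

Orientations are given as [roll, pitch, yaw] about the fixed x, y, z axes, in that order (R = Rz(yaw) Ry(pitch) Rx(roll)).
In Python, from rig import env, vision gives the robot as it stands. The module is installed in compiled form; this text tells all that it offers.
- The arm moves only by the tool drive_tool, never from a script. Its arguments are lists of equal length, an entry for each row: "dp": the shift along the tool's x, y, z in mm, a list of three; "rot": the turn, a rotation vector about the tool's x, y, z in rad, a list of three; "hand": the closure, from 0 (fully open) to 1 (shut). A call has 1 to 5 rows; each row is the pose to reach, as a shift and turn from the pose commanded when the call began, along the tool's axes at that moment; what a row does not reach only later rows make up. A row lasts 1/12 s, in which the tool goes at most 41.7 mm and 7.16 degrees, less where a joint would pass 70% of its speed; a pose out of reach is approached as far as the arm can. A call with a gripper value outside its range is refused whole. The fingers move at their own pace and stop on an object; "squeeze" is the grip in N (left out, the last holds). Time passes only in rows, so rows that repeat a pose let the fingers close. It gives the time, the measured TCP pose, the force, the opening and the grip force at its end, in the units of the state.
- env.get_state(): the state, without advancing time (a new reading comes with each control period).
- vision.read_camera(name): name is "scene" or "side" or "wrist"; returns a dict with "image" (400x640x3 uint8, red, green, blue), "fx", "fy", "cx", "cy" (pixels), "eye" and "orientation" of the camera in the world. Camera axes: x right, y down, z forward; pixel columns grow to the right and rows downward; lengths in m; the calibration is good to about 2 mm. The wrist camera is an equidistant fisheye: a pixel r from the principal point sees the ray r / f radians off the axis. A picture is of the moment at which its call begins. There is no depth.
- env.finish_job(): hands the job in; it is judged then, once.
The state is a dict: "time_s": time; "qpos": joint angles; "qvel": joint speeds; "tau": joint torques, N m; "eef_pos": TCP position; "ee_rot": TCP orientation; "force": force on the tool from outside, world axes, zero at the start; "wrist_torque": the same for the moment, N m; "width": finger opening in m; "grip_force": force on a finger pad.
Only numpy, scipy, OpenCV 4.12 (cv2) and the standard library are available. Lean on these libraries where they do the work, as an engineer would, in place of code of your own. Each camera call takes 0.05 s, during which the arm holds its last target. There are 200 camera calls.

## Working session

There is one attempt and no reset: what is moved stays moved. The work goes in short steps, Python scripts to look and compute and a tool call to move; the robot and the scene stay as the last step left them, time stands still between calls to the robot, and variables do not carry over. Pictures are saved under pics/ and viewed, at most 14 in all, crops included, and the job is handed in when it is done.

Besides the shell and the picture viewer there is one more tool, called after "Call:" by a JSON object that holds its "method" and its "body", one argument or row to a line. drive_tool: Moves the arm, as the interface text tells. Its arguments: {"type":"object","properties":{"dp":{"type":"array"},"rot":{"type":"array"},"hand":{"type":"array"},"squeeze":{"type":"number"}},"required":["dp","rot","hand"]}

```bash
mkdir -p pics
cat > h.py <<'E'
from rig import env, vision
import numpy as np, cv2
from scipy.spatial.transform import Rotation as R
def cam(n,save=None):
    c=vision.read_camera(n)
    if save: cv2.imwrite('pics/'+save+'.png',c['image'][:,:,::-1])
    return c
def Rm(o):
    o=np.array(o,float)
    return o if o.shape==(3,3) else (R.from_euler('xyz',o).as_matrix() if o.size==3 else R.from_quat(o).as_matrix())
def ray(c,u,v,fish=False):
    x=(u-c['cx'])/c['fx'];y=(v-c['cy'])/c['fy']
    if fish:
        r=np.hypot(x,y);s=np.sin(r)/max(r,1e-9);d=np.array([x*s,y*s,np.cos(r)])
    else: d=np.array([x,y,1.])
    return Rm(c['orientation'])@d
def onz(c,u,v,z,fish=False):
    d=ray(c,u,v,fish);e=np.array(c['eye']);return (e+d*(z-e[2])/d[2])[:2]
def proj(c,p,fish=False):
    q=Rm(c['orientation']).T@(np.array(p)-np.array(c['eye']))
    if fish:
        t=np.arctan2(np.hypot(q[0],q[1]),q[2]);n=np.hypot(q[0],q[1])+1e-12
        return np.array([c['cx']+c['fx']*t*q[0]/n,c['cy']+c['fy']*t*q[1]/n])
    return np.array([c['cx']+c['fx']*q[0]/q[2],c['cy']+c['fy']*q[1]/q[2]])
E
python3 - <<'E'
from h import *
for n in ('scene','side','wrist'):
    c=cam(n,n+'0'); print(n,c['fx'],c['cx'],c['cy'],c['eye'],c['orientation'])
print(env.get_state())
a=cv2.imread('pics/scene0.png');b=cv2.imread('pics/wrist0.png')
E
```

```text
scene 377.6461169429981 316.92878486417425 194.88936852766486 [1.04228628 0.53403811 0.99515956] [-2.42825133 -0.01955351  2.38034235]
side 509.4377773756433 324.0763427879061 195.13599973051274 [0.23780543 0.84325914 1.09605501] [-2.41087194e+00 -1.37002824e-03 -2.83248113e+00]
wrist 309.70691628693146 315.1409422988758 197.53195250132964 [0.62614978 0.06889822 0.38540658] [ 2.89137446e+00  1.58183548e-04 -6.16103845e-04]
{'time_s': 0.15, 'qpos': array([-9.55200014e-02,  4.94070321e-01,  1.34598276e+00,  5.31914619e-06,
        1.30254247e+00, -9.55004368e-02]), 'qvel': array([-0.00114245, -0.00347834, -0.00274219,  0.00266217, -0.0002205 ,
        0.00085574]), 'tau': array([ 1.45823004e-03, -8.79202652e+01, -3.82049453e+01,  7.07547739e-02,
        5.02106908e-02, -1.00879424e-04]), 'eef_pos': array([6.24693105e-01, 2.19209883e-05, 2.13458724e-01]), 'ee_rot': array([-3.14059481e+00, -1.00736134e-04,  1.57077530e+00]), 'force': array([ 0.63580911, -1.18187426, -0.0723298 ]), 'wrist_torque': array([ 0.0225658 ,  0.01298874, -0.02703012]), 'grip_force': 0.0, 'width': 0.0911905176090158}
```

View pics/scene0.png

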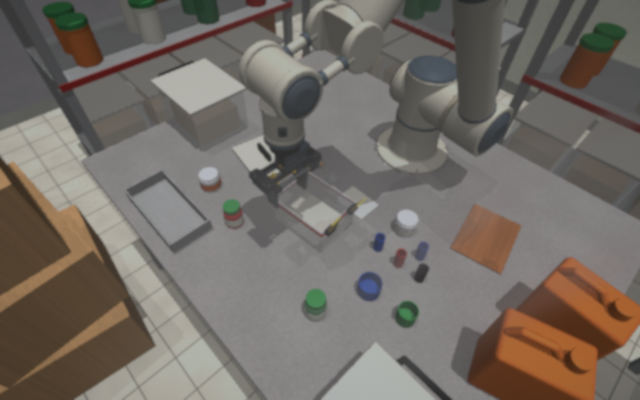

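View pics/wrist0.png

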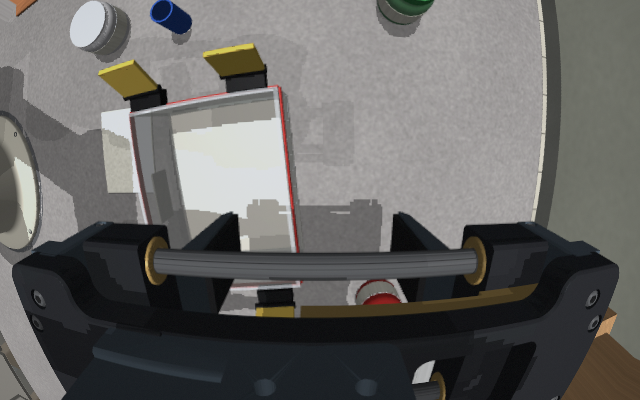

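View pics/side0.png

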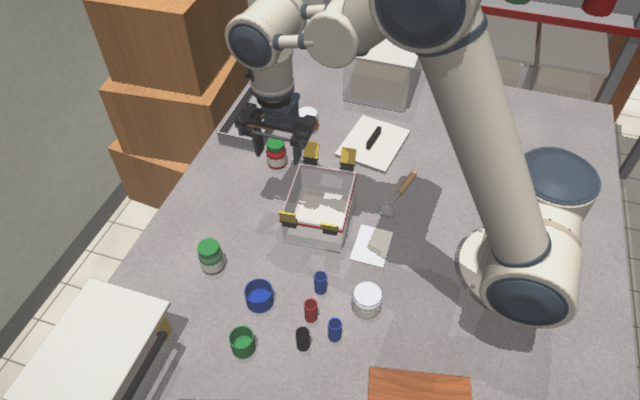

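Wrist: box with open clips. Side: blue beaker (259,296), green (242,342), red (311,310). Near the red there are blue look-alikes at (320,282) and (334,330) and a black one at (303,339). The red one at (311,310) is mid_tiny by colour. No orange beaker is visible. I'll confirm in an enlarged crop.

Run:
```python
import cv2
a=cv2.imread('pics/side0.png')[110:370,170:430]
cv2.imwrite('pics/c1.png',cv2.resize(a,(600,600),interpolation=cv2.INTER_CUBIC))
```

```text
(no output)
```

View pics/c1.png

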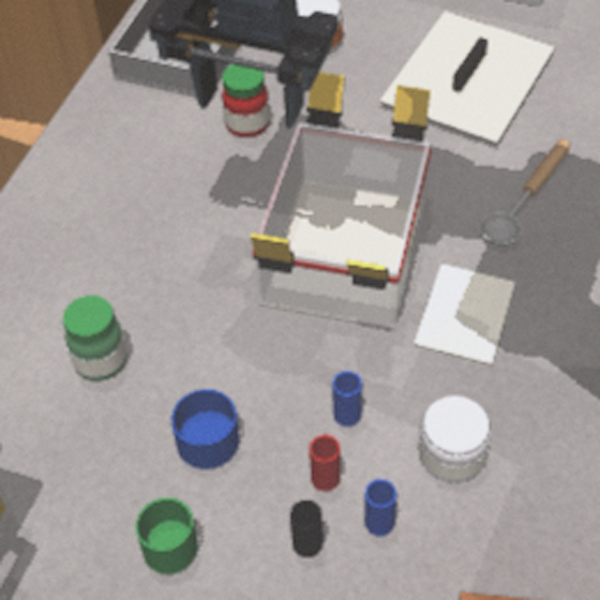

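Crop: the red beaker (325,462) is a mouth-up tube like the blue ones, so it is mid_tiny. Black (306,528) and the two blue tubes are look-alikes. The lid is at (468,75), the box in the centre.

Run:
```python
from h import *
c=cam('side'); s=260/600
f=lambda u,v,z: onz(c,170+u*s,110+v*s,z)
P={'blue':(205,414,.05),'green':(166,519,.054),'red':(325,446,.062),'tubeA':(348,383,.062),'tubeB':(381,493,.062),'black':(308,512,.062),'wjar':(455,430,.06),'gjar':(91,318,.085),'rjar':(246,82,.085),'spoon':(540,175,.005)}
for k,v in P.items(): print(k,f(*v).round(4))
b=np.array([f(302,128,.104),f(431,145,.104),f(398,277,.104),f(262,257,.104)]);print(b.round(4),(b[0]+b[2])/2,(b[1]+b[3])/2)
for i in range(4):
  d=b[(i+1)%4]-b[i];print(np.hypot(*d),np.degrees(np.arctan2(d[1],d[0])))
b=np.array([f(447,12,.016),f(553,47,.016),f(496,141,.016),f(383,98,.016)]);print('lid',b.round(4),b.mean(0))
for i in range(4):
  d=b[(i+1)%4]-b[i];print(np.hypot(*d),np.degrees(np.arctan2(d[1],d[0])))
print('bar',f(471,62,.044),f(483,42,.044),f(460,80,.044))
```

```text
blue [0.5775 0.282 ]
green [0.5671 0.4025]
red [0.4461 0.286 ]
tubeA [0.447  0.2091]
tubeB [0.3783 0.318 ]
black [0.4388 0.3581]
wjar [0.3279 0.2279]
gjar [0.7259 0.2293]
rjar [ 0.7033 -0.1632]
spoon [ 0.3224 -0.1949]
[[ 0.6014 -0.0893]
 [ 0.447  -0.1089]
 [ 0.4287  0.092 ]
 [ 0.5767  0.1107]] [0.51505267 0.0013898 ] [0.51187098 0.00087346]
0.15559250897496169 -172.73112074880143
0.2018200013633032 95.21281716571843
0.1491497591163511 7.184653208008976
0.20147239626076419 -82.95801987484836
lid [[ 0.514  -0.4582]
 [ 0.354  -0.4296]
 [ 0.3878 -0.226 ]
 [ 0.5497 -0.2585]] [ 0.4513769  -0.34303683]
0.16253391416240273 169.85995673622375
0.20637281799347698 80.5998428945425
0.16514283032391777 -11.353563857158912
0.20285818042292117 -100.11376649658382
bar [ 0.44961653 -0.33292988] [ 0.44390509 -0.37758141] [ 0.45484441 -0.29394223]
```

Call:
{"method": "drive_tool", "body": {
  "dp": [
    [40, -8, 0],
    [80, -16, 0],
    [120, -24, 0],
    [160, -32, 0],
    [200, -40, 0]
  ],
  "rot": [
    [0, 0, 0],
    [0, 0, 0],
    [0, 0, 0],
    [0, 0, 0],
    [0, 0, 0]
  ],
  "hand": [0, 0, 0, 0, 0]
}}

```text
time_s: 0.62
eef_pos: [0.5843, 0.2017, 0.2139]
ee_rot: [-3.141, 0.0, 1.57]
force: [1.4, -0.7, -0.1]
width: 0.0907
grip_force: 0.0
```

Call:
{"method": "drive_tool", "body": {
  "dp": [
    [40, -4, 0],
    [80, -8, 10],
    [80, -8, 50],
    [80, -8, 90],
    [80, -8, 90]
  ],
  "rot": [
    [0, 0, 0],
    [0, 0, 0],
    [0, 0, 0],
    [0, 0, 0],
    [0, 0, 0]
  ],
  "hand": [0, 0, 0, 0, 0]
}}

```text
time_s: 1.03
eef_pos: [0.5728, 0.2793, 0.1171]
ee_rot: [-3.132, 0.004, 1.572]
force: [-1.7, -1.6, -2.1]
width: 0.0917
grip_force: 0.0
```

Run:
```python
from h import *
c=cam('wrist','w1');print(env.get_state()['eef_pos'],c['eye'],c['orientation'])
```

```text
[0.57448966 0.27934045 0.12083783] [0.57567298 0.34881866 0.28882947] [2.88750655e+00 8.89341066e-03 7.31279091e-04]
```

View pics/w1.png

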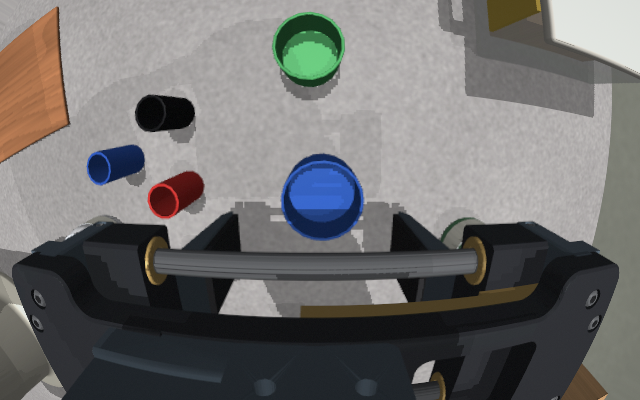

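Blue rim centre (322,199), green (308,49), red rim (164,200).

Run:
```python
from h import *
c=cam('wrist');f=lambda u,v,z:onz(c,u,v,z,True).round(4)
print(f(322,199,.05),f(282,199,.05),f(363,199,.05),f(308,49,.054),f(164,200,.062),env.get_state()['eef_pos'])
```

```text
[0.581  0.2847] [0.5485 0.2847] [0.6145 0.2847] [0.5701 0.4037] [0.4484 0.2867] [0.57642249 0.27965316 0.12369302]
```

Call:
{"method": "drive_tool", "body": {
  "dp": [
    [4, 4, 0],
    [4, 4, 40],
    [4, 4, 75],
    [4, 4, 94],
    [4, 4, 94]
  ],
  "rot": [
    [0, 0, 0],
    [0, 0, 0],
    [0, 0, 0],
    [0, 0, 0],
    [0, 0, 0]
  ],
  "hand": [0, 0, 0, 0, 0]
}}

```text
time_s: 1.55
eef_pos: [0.5807, 0.2834, 0.0284]
ee_rot: [-3.139, 0.001, 1.57]
force: [-0.4, -0.3, 0.1]
width: 0.0909
grip_force: 0.0
```

Call:
{"method": "drive_tool", "body": {
  "dp": [
    [0, 0, 0],
    [0, 0, 0],
    [0, 0, 0],
    [0, 0, 0],
    [0, 0, 0]
  ],
  "rot": [
    [0, 0, 0],
    [0, 0, 0],
    [0, 0, 0],
    [0, 0, 0],
    [0, 0, 0]
  ],
  "hand": [0.4, 0.4, 0.4, 0.4, 0.4],
  "squeeze": 12
}}

```text
time_s: 1.97
eef_pos: [0.582, 0.2844, 0.0319]
ee_rot: [3.139, -0.001, 1.571]
force: [-2.1, -1.8, 12.9]
width: 0.0672
grip_force: 12.0
```

Call:
{"method": "drive_tool", "body": {
  "dp": [
    [0, 0, -40],
    [0, 0, -80],
    [0, 0, -120],
    [0, 0, -160],
    [0, 0, -190]
  ],
  "rot": [
    [0, 0, 0],
    [0, 0, 0],
    [0, 0, 0],
    [0, 0, 0],
    [0, 0, 0]
  ],
  "hand": [0.4, 0.4, 0.4, 0.4, 0.4]
}}

```text
time_s: 2.38
eef_pos: [0.5816, 0.2842, 0.2245]
ee_rot: [3.138, -0.001, 1.571]
force: [0.5, 0.7, -0.6]
width: 0.0672
grip_force: 12.0
```

Call:
{"method": "drive_tool", "body": {
  "dp": [
    [-38, -10, 0],
    [-76, -20, 0],
    [-114, -30, 0],
    [-152, -40, 0],
    [-190, -50, 0]
  ],
  "rot": [
    [0, 0, 0],
    [0, 0, 0],
    [0, 0, 0],
    [0, 0, 0],
    [0, 0, 0]
  ],
  "hand": [0.4, 0.4, 0.4, 0.4, 0.4]
}}

```text
time_s: 2.8
eef_pos: [0.5303, 0.0926, 0.2208]
ee_rot: [3.14, 0.0, 1.571]
force: [1.0, -0.6, -1.5]
width: 0.0671
grip_force: 12.0
```

Call:
{"method": "drive_tool", "body": {
  "dp": [
    [-38, -8, 0],
    [-76, -16, 0],
    [-93, -17, 0],
    [-93, -17, 0],
    [-93, -17, 0]
  ],
  "rot": [
    [0, 0, 0],
    [0, 0, 0],
    [0, 0, 0],
    [0, 0, 0],
    [0, 0, 0]
  ],
  "hand": [0.4, 0.4, 0.4, 0.4, 0.4]
}}

```text
time_s: 3.22
eef_pos: [0.5141, 0.0001, 0.2207]
ee_rot: [3.14, 0.0, 1.569]
force: [0.2, -0.1, -1.4]
width: 0.0672
grip_force: 12.0
```

Run:
```python
from h import *
c=cam('wrist','w2');print(env.get_state()['eef_pos'])
cam('side','s2')
a=cv2.imread('pics/s2.png')[120:250,240:400]
b=cv2.resize(a,(640,520),interpolation=cv2.INTER_CUBIC);w=cv2.imread('pics/w2.png')[:260,40:440]
cv2.imwrite('pics/c2.png',np.vstack([cv2.resize(w,(600,390))[:, :600],cv2.resize(b,(600,488))[:210]]))
```

```text
[0.51416731 0.00098957 0.22055135]
```

View pics/w2.png

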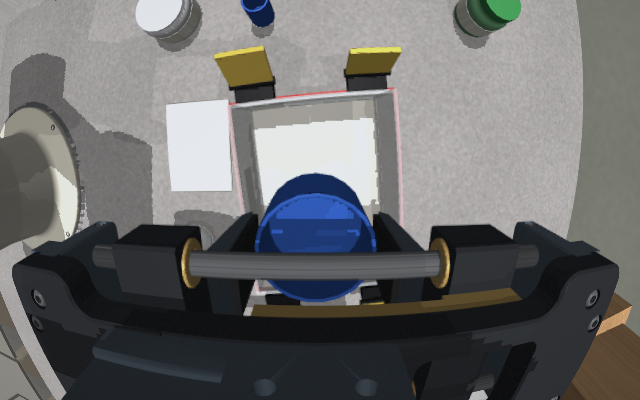

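The box's +y rim corners are (230,103) and (397,90); the beaker is well over the mouth.

Call:
{"method": "drive_tool", "body": {
  "dp": [
    [0, 0, 40],
    [0, 0, 80],
    [0, 0, 120],
    [0, 0, 150],
    [0, 0, 165]
  ],
  "rot": [
    [0, 0, 0],
    [0, 0, 0],
    [0, 0, 0],
    [0, 0, 0],
    [0, 0, 0]
  ],
  "hand": [0.4, 0.4, 0.4, 0.4, 0.4]
}}

```text
time_s: 3.73
eef_pos: [0.5124, 0.0024, 0.0517]
ee_rot: [-3.138, -0.001, 1.572]
force: [-0.5, -0.5, -2.2]
width: 0.0669
grip_force: 12.0
```

Call:
{"method": "drive_tool", "body": {
  "dp": [
    [0, 0, 8],
    [0, 0, 14],
    [0, 0, 17],
    [0, 0, 18],
    [0, 0, 18]
  ],
  "rot": [
    [0, 0, 0],
    [0, 0, 0],
    [0, 0, 0],
    [0, 0, 0],
    [0, 0, 0]
  ],
  "hand": [0.4, 0.4, 0.4, 0.4, 0.4]
}}

```text
time_s: 4.15
eef_pos: [0.5146, 0.0011, 0.0377]
ee_rot: [3.14, 0.0, 1.571]
force: [-0.3, -1.2, -0.7]
width: 0.0673
grip_force: 12.0
```

Run:
```python
from h import *
c=cam('wrist','w3');s=env.get_state();print(s['eef_pos'],s['force'])
# box +y rim corners from earlier picture geometry: same cam shifted to earlier eye z (TCP .2205)
c['eye']=np.array(c['eye'])+[0.5142-s['eef_pos'][0],.001-s['eef_pos'][1],.2205-s['eef_pos'][2]]
p,q=[onz(c,u,v,.104,True) for u,v in((230,103),(397,90))];print(p,q,np.hypot(*(q-p)))
d=(q-p)/np.hypot(*(q-p));n=np.array([d[1],-d[0]]);print((p+q)/2+.1*n,np.arctan2(d[1],d[0]))
```

```text
[0.51460239 0.00104136 0.03777223] [ 0.50996425 -0.51353274 -1.48615571]
[0.43585212 0.08806176] [0.59277675 0.10032579] 0.15740312812449236
[ 0.52210591 -0.00550223] 0.07799381469995384
```

Call:
{"method": "drive_tool", "body": {
  "dp": [
    [0, 0, 2],
    [0, 0, 3],
    [0, 0, 3],
    [0, 0, 3],
    [0, 0, 3]
  ],
  "rot": [
    [0, 0, 0],
    [0, 0, 0],
    [0, 0, 0],
    [0, 0, 0],
    [0, 0, 0]
  ],
  "hand": [0.4, 0.4, 0.2, 0, 0]
}}

```text
time_s: 4.62
eef_pos: [0.5142, 0.0009, 0.0342]
ee_rot: [3.141, 0.0, 1.571]
force: [-0.7, 0.3, 0.0]
width: 0.0836
grip_force: 0.0
```

Call:
{"method": "drive_tool", "body": {
  "dp": [
    [0, 0, -10],
    [0, 0, -50],
    [0, 0, -90],
    [0, 0, -130],
    [0, 0, -170]
  ],
  "rot": [
    [0, 0, 0],
    [0, 0, 0],
    [0, 0, 0],
    [0, 0, 0],
    [0, 0, 0]
  ],
  "hand": [0, 0, 0, 0, 0]
}}

```text
time_s: 5.03
eef_pos: [0.5134, 0.001, 0.2067]
ee_rot: [3.141, 0.0, 1.571]
force: [1.2, -1.1, 0.3]
width: 0.0913
grip_force: 0.0
```

Call:
{"method": "drive_tool", "body": {
  "dp": [
    [-40, 0, 0],
    [-80, 0, 0],
    [-80, 0, 0],
    [-80, 0, 0],
    [-80, 0, 0]
  ],
  "rot": [
    [0, 0, 0],
    [0, 0, 0],
    [0, 0, 0],
    [0, 0, 0],
    [0, 0, 0]
  ],
  "hand": [0, 0, 0, 0, 0]
}}

```text
time_s: 5.45
eef_pos: [0.5137, -0.0789, 0.2043]
ee_rot: [-3.142, -0.0, 1.57]
force: [1.4, 0.5, 0.3]
width: 0.0913
grip_force: 0.0
```

Run:
```python
from h import *
c=cam('wrist','w4');print(env.get_state()['eef_pos'])
import pickle;pickle.dump(c,open('w4.pkl','wb'))
```

```text
[ 0.51372345 -0.0783967   0.20413065]
```

View pics/w4.png

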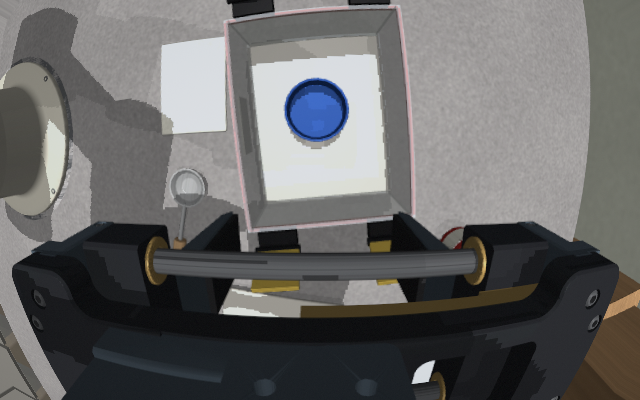

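Box rim corners: (228,21), (400,7), (413,215), (246,232). Blue rim centre (316,110), standing upright.

Run:
```python
from h import *
import pickle;c=pickle.load(open('w4.pkl','rb'))
b=np.array([onz(c,u,v,.104,True) for u,v in((228,21),(400,7),(413,215),(246,232))]);print(b.round(4),b.mean(0))
for i in range(4):
  d=b[(i+1)%4]-b[i];print(np.hypot(*d).round(4),np.arctan2(d[1],d[0])%(np.pi/2))
print('blue',onz(c,316,110,.054,True))
```

```text
[[ 0.4369  0.0847]
 [ 0.5924  0.0986]
 [ 0.6086 -0.097 ]
 [ 0.4492 -0.1134]] [ 0.52176582 -0.00678759]
0.1561 0.08904118678024757
0.1962 0.08247056010513343
0.1603 0.10286744586394025
0.1985 0.061561633041196995
blue [5.16236435e-01 4.57704441e-04]
```

Call:
{"method": "drive_tool", "body": {
  "dp": [
    [40, 5, 0],
    [80, 10, 0],
    [120, 15, 0],
    [160, 20, 0],
    [200, 25, 0]
  ],
  "rot": [
    [0, 0, 0],
    [0, 0, 0],
    [0, 0, 0],
    [0, 0, 0],
    [0, 0, 0]
  ],
  "hand": [0, 0, 0, 0, 0]
}}

```text
time_s: 5.92
eef_pos: [0.5382, 0.1242, 0.204]
ee_rot: [-3.141, -0.0, 1.572]
force: [2.0, -0.1, 0.4]
width: 0.0913
grip_force: 0.0
```

Call:
{"method": "drive_tool", "body": {
  "dp": [
    [40, 5, 0],
    [80, 10, 0],
    [120, 15, 0],
    [160, 20, 0],
    [200, 25, 0]
  ],
  "rot": [
    [0, 0, 0],
    [0, 0, 0],
    [0, 0, 0],
    [0, 0, 0],
    [0, 0, 0]
  ],
  "hand": [0, 0, 0, 0, 0]
}}

```text
time_s: 6.33
eef_pos: [0.5627, 0.3244, 0.2039]
ee_rot: [-3.141, 0.0, 1.573]
force: [1.2, -0.2, -0.1]
width: 0.091
grip_force: 0.0
```

Call:
{"method": "drive_tool", "body": {
  "dp": [
    [40, 3, 0],
    [60, 6, 0],
    [60, 6, 35],
    [60, 6, 60],
    [60, 6, 60]
  ],
  "rot": [
    [0, 0, 0],
    [0, 0, 0],
    [0, 0, 0],
    [0, 0, 0],
    [0, 0, 0]
  ],
  "hand": [0, 0, 0, 0, 0]
}}

```text
time_s: 6.75
eef_pos: [0.5662, 0.3812, 0.1387]
ee_rot: [-3.134, 0.004, 1.573]
force: [-0.7, 0.0, -0.5]
width: 0.091
grip_force: 0.0
```

Run:
```python
from h import *
import pickle
c=cam('wrist','w5');print(env.get_state()['eef_pos']);pickle.dump(c,open('w5.pkl','wb'))
im=c['image'].astype(int);r,g,b=im[...,0],im[...,1],im[...,2]
m=((g>1.4*r)&(g>1.2*b)).astype(np.uint8)
n,l,st,ce=cv2.connectedComponentsWithStats(m)
for i in range(1,n):
    if st[i,4]>150: print(st[i],ce[i])
d=cam('side','s5')
```

```text
[0.56743983 0.38129998 0.14155005]
[ 285  137   64   67 3320] [316.50873494 170.70060241]
```

View pics/w5.png

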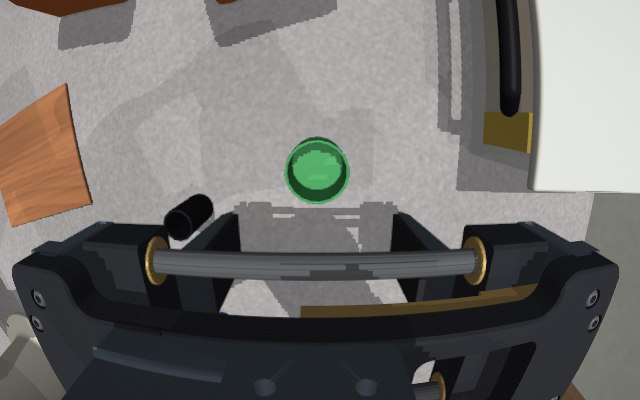

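Green rim ellipse centre (317,172). The cabinet on the right has a corner at (534,190), so I'll check its clearance to the gripper body.

Run:
```python
from h import *
import pickle;c=pickle.load(open('w5.pkl','rb'))
print('green',onz(c,317,171.5,.054,True))
d=cam('side')
for z in(0,.05,.1,.15,.2,.25): print(z,onz(c,534,190,z,True).round(3),onz(d,165,320,z).round(3))
im=d['image'][...].astype(int);r,g,b=im[...,0],im[...,1],im[...,2]
m=((r>1.7*g)&(r>1.7*b)&(r>60)).astype(np.uint8);n,l,st,ce=cv2.connectedComponentsWithStats(m)
for i in range(1,n):
    if st[i,4]>60: print(st[i],ce[i],onz(d,*ce[i],.031))
```

```text
green [0.56853756 0.40668674]
0 [0.837 0.381] [0.773 0.4  ]
0.05 [0.794 0.392] [0.749 0.42 ]
0.1 [0.75  0.403] [0.724 0.441]
0.15 [0.707 0.415] [0.7   0.461]
0.2 [0.664 0.426] [0.675 0.481]
0.25 [0.621 0.437] [0.651 0.501]
[582   0  35  16 450] [598.36888889   6.70222222] [-0.24796601 -1.43252444]
[ 475    5  165   33 1139] [566.62247586  22.01755926] [-0.12088529 -1.2609362 ]
[267 151  18   8  98] [275.48979592 154.80612245] [ 0.71634576 -0.17750117]
[304 299  14  23 253] [310.44268775 309.86956522] [0.44763854 0.2860782 ]
```

Call:
{"method": "drive_tool", "body": {
  "dp": [
    [0, -40, 0],
    [0, -60, 0],
    [0, -60, 0],
    [0, -60, 0],
    [0, -60, 0]
  ],
  "rot": [
    [0, 0, -0.1],
    [0, 0, -0.22],
    [0, 0, -0.34],
    [0, 0, -0.46],
    [0, 0, -0.58]
  ],
  "hand": [0, 0, 0, 0, 0]
}}

```text
time_s: 7.32
eef_pos: [0.5106, 0.3817, 0.1466]
ee_rot: [3.138, 0.0, 2.157]
force: [0.2, 0.5, -0.5]
width: 0.0914
grip_force: 0.0
```

Call:
{"method": "drive_tool", "body": {
  "dp": [
    [0, 0, 0],
    [0, 0, 0],
    [0, 0, 0],
    [0, 0, 0],
    [0, 0, 0]
  ],
  "rot": [
    [0, 0, -0.12],
    [0, 0, -0.24],
    [0, 0, -0.36],
    [0, 0, -0.48],
    [0, 0, -0.6]
  ],
  "hand": [0, 0, 0, 0, 0]
}}

```text
time_s: 7.73
eef_pos: [0.5109, 0.3815, 0.1464]
ee_rot: [3.139, 0.002, 2.756]
force: [1.0, 0.6, -1.0]
width: 0.0909
grip_force: 0.0
```

Call:
{"method": "drive_tool", "body": {
  "dp": [
    [0, 0, 0],
    [0, 0, 0],
    [0, 0, 0],
    [0, 0, 0],
    [0, 0, 0]
  ],
  "rot": [
    [0, 0, -0.12],
    [0, 0, -0.24],
    [0, 0, -0.36],
    [0, 0, -0.39],
    [0, 0, -0.39]
  ],
  "hand": [0, 0, 0, 0, 0]
}}

```text
time_s: 8.15
eef_pos: [0.5109, 0.3815, 0.1462]
ee_rot: [3.14, 0.003, -3.141]
force: [0.9, 0.0, 0.1]
width: 0.0913
grip_force: 0.0
```

Call:
{"method": "drive_tool", "body": {
  "dp": [
    [-38, 12, 0],
    [-58, 24, 0],
    [-58, 24, 40],
    [-58, 24, 80],
    [-58, 24, 80]
  ],
  "rot": [
    [0, 0, 0],
    [0, 0, 0],
    [0, 0, 0],
    [0, 0, 0],
    [0, 0, 0]
  ],
  "hand": [0, 0, 0, 0, 0]
}}

```text
time_s: 8.57
eef_pos: [0.5652, 0.4031, 0.0583]
ee_rot: [-3.137, -0.007, 3.139]
force: [-2.3, -1.1, -1.3]
width: 0.0911
grip_force: 0.0
```

Call:
{"method": "drive_tool", "body": {
  "dp": [
    [0, 0, 15],
    [0, 0, 23],
    [0, 0, 23],
    [0, 0, 23],
    [0, 0, 23]
  ],
  "rot": [
    [0, 0, 0],
    [0, 0, 0],
    [0, 0, 0],
    [0, 0, 0],
    [0, 0, 0]
  ],
  "hand": [0, 0, 0.5, 0.5, 0.5]
}}

```text
time_s: 8.98
eef_pos: [0.5687, 0.4054, 0.0428]
ee_rot: [3.141, 0.002, 3.14]
force: [-0.0, 1.1, -0.3]
width: 0.0738
grip_force: 0.0
```

Call:
{"method": "drive_tool", "body": {
  "dp": [
    [0, 0, 0],
    [0, 0, 0],
    [0, 0, 0],
    [0, 0, 0],
    [0, 0, 0]
  ],
  "rot": [
    [0, 0, 0],
    [0, 0, 0],
    [0, 0, 0],
    [0, 0, 0],
    [0, 0, 0]
  ],
  "hand": [0.6, 0.6, 0.6, 0.6, 0.6],
  "squeeze": 14
}}

```text
time_s: 9.4
eef_pos: [0.5683, 0.4052, 0.0416]
ee_rot: [3.141, 0.001, 3.141]
force: [-1.0, -0.1, 6.6]
width: 0.0535
grip_force: 14.0
```

Call:
{"method": "drive_tool", "body": {
  "dp": [
    [0, 0, -35],
    [0, 0, -75],
    [0, 0, -115],
    [0, 0, -155],
    [0, 0, -180]
  ],
  "rot": [
    [0, 0, 0],
    [0, 0, 0],
    [0, 0, 0],
    [0, 0, 0],
    [0, 0, 0]
  ],
  "hand": [0.6, 0.6, 0.6, 0.6, 0.6]
}}

```text
time_s: 9.82
eef_pos: [0.5688, 0.4054, 0.2255]
ee_rot: [3.14, 0.004, 3.141]
force: [0.6, -0.1, -0.3]
width: 0.0536
grip_force: 14.0
```

Call:
{"method": "drive_tool", "body": {
  "dp": [
    [5, -40, 0],
    [10, -80, 0],
    [15, -120, 0],
    [20, -160, 0],
    [25, -200, 0]
  ],
  "rot": [
    [0, 0, 0],
    [0, 0, 0],
    [0, 0, 0],
    [0, 0, 0],
    [0, 0, 0]
  ],
  "hand": [0.6, 0.6, 0.6, 0.6, 0.6]
}}

```text
time_s: 10.23
eef_pos: [0.542, 0.2033, 0.221]
ee_rot: [-3.141, -0.0, 3.141]
force: [1.1, -0.7, -1.7]
width: 0.0535
grip_force: 14.0
```

Call:
{"method": "drive_tool", "body": {
  "dp": [
    [5, -40, 0],
    [10, -80, 0],
    [15, -120, 0],
    [20, -160, 0],
    [28, -200, 0]
  ],
  "rot": [
    [0, 0, 0],
    [0, 0, 0],
    [0, 0, 0],
    [0, 0, 0],
    [0, 0, 0]
  ],
  "hand": [0.6, 0.6, 0.6, 0.6, 0.6]
}}

```text
time_s: 10.65
eef_pos: [0.5143, 0.0032, 0.2211]
ee_rot: [-3.142, 0.0, 3.141]
force: [0.4, -0.1, -0.8]
width: 0.0539
grip_force: 14.0
```

Run:
```python
from h import *
import pickle
c=cam('wrist','w6');d=cam('side','s6');print(env.get_state()['eef_pos'],env.get_state()['width'])
pickle.dump((c,d),open('6.pkl','wb'))
w=cv2.imread('pics/w6.png')[:300,100:540];s=cv2.imread('pics/s6.png')[110:260,230:390]
cv2.imwrite('pics/c6.png',np.hstack([cv2.resize(w,(440,300)),cv2.resize(s,(320,300),interpolation=cv2.INTER_CUBIC)]))
```

```text
[5.13604378e-01 1.95508376e-04 2.21041532e-01] 0.05360382248133353
```

View pics/c6.png

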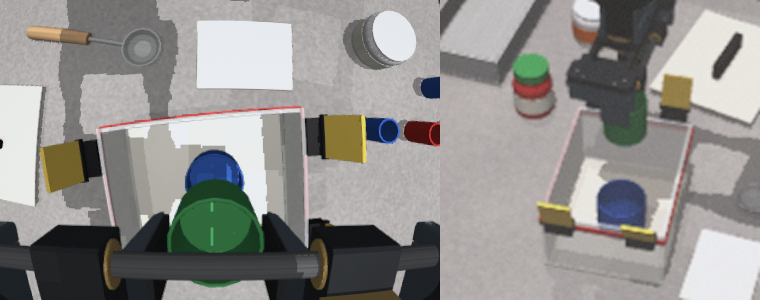

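Left: green rim centre about (316,242) full-frame, blue rim about (314,181), below and ahead. Right: green hangs upright, blue upright in the box.

Run:
```python
from h import *
import pickle;c,d=pickle.load(open('6.pkl','rb'))
im=c['image'].astype(int);r,g,b=im[...,0],im[...,1],im[...,2]
for nm,m in(('g',(g>1.35*r)&(g>1.15*b)),('b',(b>1.5*r)&(b>1.25*g))):
    n,l,st,ce=cv2.connectedComponentsWithStats(m.astype(np.uint8))
    for i in range(1,n):
        if st[i,4]>200: print(nm,st[i],ce[i])
print(onz(c,316,242,.2335,True),onz(c,314,181,.054,True))
# predicted: green rim circle & blue rim extents if centred at TCP/ (.5145,.001)
for ctr,z,ra in(((.5136,.0002),.2335,.0275),((.5145,.001),.054,.0335)):
    P=np.array([proj(c,(ctr[0]+ra*np.cos(t),ctr[1]+ra*np.sin(t),z),True) for t in np.linspace(0,6.28,60)]);print(P.min(0),P.max(0))
```

```text
g [ 266  180   99   73 5638] [315.08495921 221.36360411]
g [292 280  48   7 216] [315.31018519 282.66203704]
b [521  75  41  23 805] [541.52795031  86.90807453]
b [466 118  34  26 746] [482.01876676 129.73726542]
b [ 285  150   59   41 1500] [313.83       169.07066667]
[0.51255878 0.00297021] [0.51415174 0.00123479]
[262.16514768 195.94775436] [360.08779132 286.05698433]
[283.8835001  151.46913659] [343.72033805 210.06708488]
```

Call:
{"method": "drive_tool", "body": {
  "dp": [
    [0, 0, 40],
    [0, 0, 80],
    [0, 0, 105],
    [0, 0, 115],
    [0, 0, 115]
  ],
  "rot": [
    [0, 0, 0],
    [0, 0, 0],
    [0, 0, 0],
    [0, 0, 0],
    [0, 0, 0]
  ],
  "hand": [0.6, 0.6, 0.6, 0.6, 0.6]
}}

```text
time_s: 11.17
eef_pos: [0.5135, 0.0054, 0.1042]
ee_rot: [3.141, -0.004, 3.141]
force: [-0.5, 0.2, -0.7]
width: 0.0534
grip_force: 14.0
```

Call:
{"method": "drive_tool", "body": {
  "dp": [
    [0, 0, 10],
    [0, 0, 20],
    [0, 0, 30],
    [0, 0, 40],
    [0, 0, 47]
  ],
  "rot": [
    [0, 0, 0],
    [0, 0, 0],
    [0, 0, 0],
    [0, 0, 0],
    [0, 0, 0]
  ],
  "hand": [0.6, 0.6, 0.6, 0.6, 0.6]
}}

```text
time_s: 11.58
eef_pos: [0.5148, 0.005, 0.0581]
ee_rot: [-3.142, 0.0, 3.141]
force: [0.2, -1.9, -1.2]
width: 0.0537
grip_force: 14.0
```

Call:
{"method": "drive_tool", "body": {
  "dp": [
    [0, 0, 1],
    [0, 0, 1],
    [0, 0, 1]
  ],
  "rot": [
    [0, 0, 0],
    [0, 0, 0],
    [0, 0, 0]
  ],
  "hand": [0.6, 0.6, 0.6]
}}

```text
time_s: 11.83
eef_pos: [0.5147, 0.005, 0.058]
ee_rot: [3.142, -0.0, 3.141]
force: [-0.1, -0.3, -1.2]
width: 0.0537
grip_force: 14.0
```

Call:
{"method": "drive_tool", "body": {
  "dp": [
    [0, 0, 0],
    [0, 0, 0],
    [0, 0, 0],
    [0, 0, 0]
  ],
  "rot": [
    [0, 0, 0],
    [0, 0, 0],
    [0, 0, 0],
    [0, 0, 0]
  ],
  "hand": [0.3, 0.2, 0.1, 0.1]
}}

```text
time_s: 12.17
eef_pos: [0.5148, 0.005, 0.0582]
ee_rot: [-3.142, 0.0, 3.141]
force: [0.9, -0.8, -0.8]
width: 0.0771
grip_force: 0.0
```

Call:
{"method": "drive_tool", "body": {
  "dp": [
    [0, 0, -10],
    [0, 0, -50],
    [0, 0, -90],
    [0, 0, -130],
    [0, 0, -160]
  ],
  "rot": [
    [0, 0, 0],
    [0, 0, 0],
    [0, 0, 0],
    [0, 0, 0],
    [0, 0, 0]
  ],
  "hand": [0.1, 0.1, 0.1, 0.1, 0.1]
}}

```text
time_s: 12.58
eef_pos: [0.5149, 0.005, 0.222]
ee_rot: [-3.141, 0.003, 3.141]
force: [1.6, 0.5, -0.2]
width: 0.0821
grip_force: 0.0
```

Call:
{"method": "drive_tool", "body": {
  "dp": [
    [-10, 0, 0],
    [-50, 0, 0],
    [-70, 0, 0],
    [-70, 0, 0],
    [-70, 0, 0]
  ],
  "rot": [
    [0, 0, 0],
    [0, 0, 0],
    [0, 0, 0],
    [0, 0, 0],
    [0, 0, 0]
  ],
  "hand": [0.1, 0.1, 0.1, 0.1, 0.1]
}}

```text
time_s: 13.0
eef_pos: [0.585, 0.005, 0.2179]
ee_rot: [3.142, -0.0, 3.141]
force: [-0.0, -0.3, 0.3]
width: 0.082
grip_force: 0.0
```

Run:
```python
from h import *
import pickle
c=cam('wrist','w7');d=cam('side','s7');print(env.get_state()['eef_pos'],env.get_state()['width'])
pickle.dump((c,d),open('7.pkl','wb'))
w=cv2.imread('pics/w7.png')[:300,100:540];s=cv2.imread('pics/s7.png')[160:250,270:360]
cv2.imwrite('pics/c7.png',np.hstack([cv2.resize(w,(440,300)),cv2.resize(s,(300,300),interpolation=cv2.INTER_CUBIC)]))
```

```text
[0.58369823 0.00503047 0.21789027] 0.08234959244963763
```

View pics/c7.png

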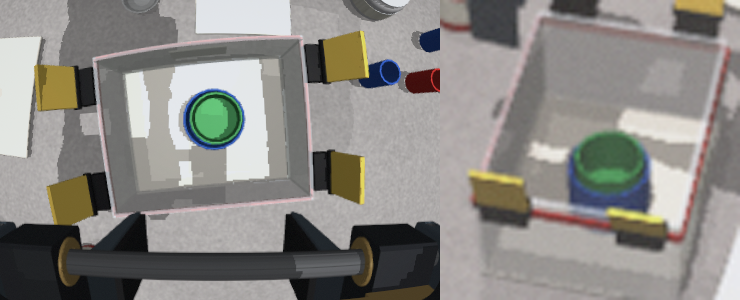

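Green is concentric in the blue. Box rim corners (full-frame): (195,58), (402,36), (412,198), (212,216); green rim centre (315,118).

Run:
```python
from h import *
import pickle;c,d=pickle.load(open('7.pkl','rb'))
b=np.array([onz(c,u,v,.104,True) for u,v in((195,58),(402,36),(412,198),(212,216))]);print(b.round(4),b.mean(0))
for i in range(4):
  q=b[(i+1)%4]-b[i];print(np.hypot(*q).round(4),np.arctan2(q[1],q[0])%(np.pi/2))
print('green',onz(c,315,118,.067,True))
im=d['image'].astype(int);r,g,b=im[...,0],im[...,1],im[...,2]
m=((r>1.7*g)&(r>1.7*b)&(r>60)).astype(np.uint8);n,l,st,ce=cv2.connectedComponentsWithStats(m)
for i in range(1,n):
    if st[i,4]>60: print(st[i],ce[i],onz(d,*ce[i],.031))
```

```text
[[ 0.4519 -0.1106]
 [ 0.4334  0.0861]
 [ 0.5907  0.0998]
 [ 0.6091 -0.0996]] [ 0.52128958 -0.00609427]
0.1976 0.09370712929966207
0.1578 0.08657070302464683
0.2003 0.09229450247949189
0.1576 0.06989113527368485
green [0.51488333 0.00423407]
[582   0  35  16 450] [598.36888889   6.70222222] [-0.24796601 -1.43252444]
[511  10 129  28 983] [577.43133266  23.77212614] [-0.16236009 -1.25996925]
[304 299  13  23 229] [310.29257642 309.63318777] [0.44817081 0.28560064]
```

Call:
{"method": "drive_tool", "body": {
  "dp": [
    [15, 36, 0],
    [30, 72, 0],
    [45, 108, 0],
    [60, 144, 0],
    [75, 180, 0]
  ],
  "rot": [
    [0, 0, 0],
    [0, 0, 0],
    [0, 0, 0],
    [0, 0, 0],
    [0, 0, 0]
  ],
  "hand": [0.1, 0.1, 0.1, 0.1, 0.1]
}}

```text
time_s: 13.52
eef_pos: [0.5078, 0.1861, 0.2182]
ee_rot: [-3.142, -0.0, 3.14]
force: [2.1, 1.0, 0.1]
width: 0.0821
grip_force: 0.0
```

Call:
{"method": "drive_tool", "body": {
  "dp": [
    [20, 35, 0],
    [40, 70, 0],
    [60, 101, 0],
    [60, 101, 40],
    [60, 101, 60]
  ],
  "rot": [
    [0, 0, 0],
    [0, 0, 0],
    [0, 0, 0],
    [0, 0, 0],
    [0, 0, 0]
  ],
  "hand": [0.35, 0.35, 0.35, 0.35, 0.35]
}}

```text
time_s: 13.93
eef_pos: [0.4474, 0.2871, 0.1566]
ee_rot: [3.142, -0.0, -3.139]
force: [-0.7, -1.8, -0.9]
width: 0.0592
grip_force: 0.0
```

Run:
```python
from h import *
import pickle
c=cam('wrist','w8');d=cam('side','s8');s=env.get_state();print(s['eef_pos'],s['width'])
pickle.dump((c,d),open('8.pkl','wb'))
w=cv2.imread('pics/w8.png')[:300,100:540];s=cv2.imread('pics/s8.png')[260:360,230:350]
cv2.imwrite('pics/c8.png',np.hstack([w,cv2.resize(s,(360,300),interpolation=cv2.INTER_CUBIC)]))
```

```text
[0.4469918  0.2851764  0.15562332] 0.059486711212312894
```

View pics/c8.png

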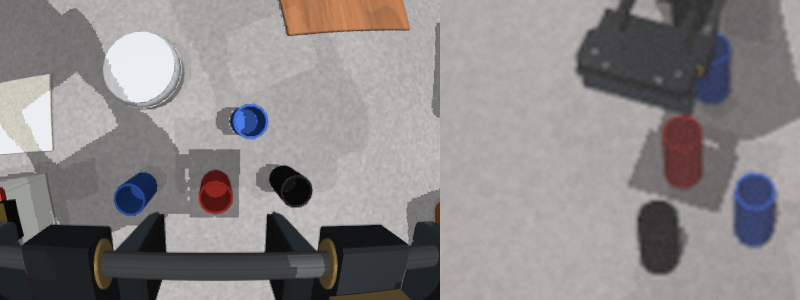

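Red tube centred between the fingers at (316,197) full-frame, black and blue tubes clear. Descending.

Call:
{"method": "drive_tool", "body": {
  "dp": [
    [0, 0, 40],
    [0, 0, 80],
    [0, 0, 100],
    [0, 0, 107],
    [0, 0, 107]
  ],
  "rot": [
    [0, 0, 0],
    [0, 0, 0],
    [0, 0, 0],
    [0, 0, 0],
    [0, 0, 0]
  ],
  "hand": [0.35, 0.35, 0.35, 0.35, 0.35]
}}

```text
time_s: 14.45
eef_pos: [0.4497, 0.2855, 0.0509]
ee_rot: [-3.141, -0.001, 3.14]
force: [-0.7, 0.1, -0.2]
width: 0.0592
grip_force: 0.0
```

Call:
{"method": "drive_tool", "body": {
  "dp": [
    [0, 0, 0],
    [0, 0, 0],
    [0, 0, 0],
    [0, 0, 0],
    [0, 0, 0]
  ],
  "rot": [
    [0, 0, 0],
    [0, 0, 0],
    [0, 0, 0],
    [0, 0, 0],
    [0, 0, 0]
  ],
  "hand": [0.5, 0.8, 0.8, 0.8, 0.8]
}}

```text
time_s: 14.87
eef_pos: [0.4504, 0.2863, 0.0518]
ee_rot: [3.141, 0.001, 3.141]
force: [0.9, 1.7, 4.9]
width: 0.0299
grip_force: 14.0
```

Call:
{"method": "drive_tool", "body": {
  "dp": [
    [0, 0, 0],
    [0, 0, -40],
    [0, 0, -80],
    [0, 0, -120],
    [0, 0, -160]
  ],
  "rot": [
    [0, 0, 0],
    [0, 0, 0],
    [0, 0, 0],
    [0, 0, 0],
    [0, 0, 0]
  ],
  "hand": [0.8, 0.8, 0.8, 0.8, 0.8]
}}

```text
time_s: 15.28
eef_pos: [0.4494, 0.2858, 0.2129]
ee_rot: [-3.141, -0.0, 3.141]
force: [1.7, 0.7, -1.0]
width: 0.0297
grip_force: 14.0
```

Call:
{"method": "drive_tool", "body": {
  "dp": [
    [0, 0, -12],
    [-8, -38, -12],
    [-16, -76, -12],
    [-24, -114, -12],
    [-32, -152, -12]
  ],
  "rot": [
    [0, 0, 0],
    [0, 0, 0],
    [0, 0, 0],
    [0, 0, 0],
    [0, 0, 0]
  ],
  "hand": [0.8, 0.8, 0.8, 0.8, 0.8]
}}

```text
time_s: 15.7
eef_pos: [0.4816, 0.1326, 0.2233]
ee_rot: [3.142, 0.0, -3.141]
force: [0.7, 0.3, 0.2]
width: 0.0297
grip_force: 14.0
```

Call:
{"method": "drive_tool", "body": {
  "dp": [
    [-8, -38, 0],
    [-16, -76, 0],
    [-24, -114, 0],
    [-33, -129, 0],
    [-33, -129, 0]
  ],
  "rot": [
    [0, 0, 0],
    [0, 0, 0],
    [0, 0, 0],
    [0, 0, 0],
    [0, 0, 0]
  ],
  "hand": [0.8, 0.8, 0.8, 0.8, 0.8]
}}

```text
time_s: 16.12
eef_pos: [0.516, 0.0016, 0.2231]
ee_rot: [-3.141, 0.001, 3.137]
force: [-0.2, 0.6, -1.0]
width: 0.0297
grip_force: 14.0
```

Run:
```python
from h import *
import pickle
c=cam('wrist','w9');d=cam('side','s9');s=env.get_state();print(s['eef_pos'],s['width'])
pickle.dump((c,d),open('9.pkl','wb'))
w=cv2.imread('pics/w9.png')[:300,100:540];s=cv2.imread('pics/s9.png')[130:240,250:370]
cv2.imwrite('pics/c9.png',np.hstack([w,cv2.resize(s,(327,300),interpolation=cv2.INTER_CUBIC)]))
```

```text
[0.51459056 0.0045293  0.2228769 ] 0.02957655100027624
```

View pics/c9.png

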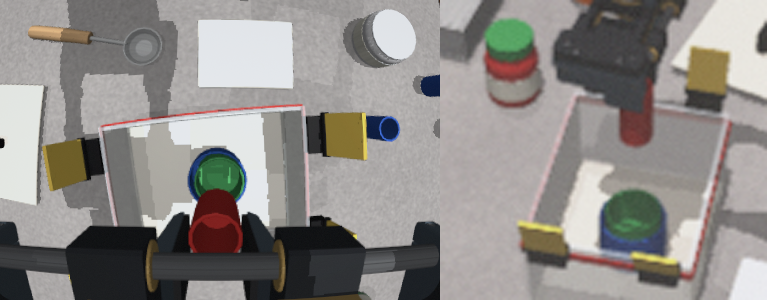

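Red hangs upright at (316,230), in line with the nest (317,178).

Call:
{"method": "drive_tool", "body": {
  "dp": [
    [0, 0, 40],
    [0, 0, 80],
    [0, 0, 110],
    [0, 0, 130],
    [0, 0, 140]
  ],
  "rot": [
    [0, 0, 0],
    [0, 0, 0],
    [0, 0, 0],
    [0, 0, 0],
    [0, 0, 0]
  ],
  "hand": [0.8, 0.8, 0.8, 0.8, 0.8]
}}

```text
time_s: 16.63
eef_pos: [0.5128, 0.0063, 0.0806]
ee_rot: [3.141, -0.004, -3.141]
force: [-0.3, -0.8, -1.0]
width: 0.0299
grip_force: 14.0
```

Call:
{"method": "drive_tool", "body": {
  "dp": [
    [0, 0, 5],
    [0, 0, 9],
    [0, 0, 9],
    [0, 0, 9],
    [0, 0, 9]
  ],
  "rot": [
    [0, 0, 0],
    [0, 0, 0],
    [0, 0, 0],
    [0, 0, 0],
    [0, 0, 0]
  ],
  "hand": [0.8, 0.8, 0.8, 0.7, 0.6]
}}

```text
time_s: 17.05
eef_pos: [0.5153, 0.005, 0.0749]
ee_rot: [-3.141, 0.002, 3.141]
force: [-0.3, 0.2, -0.5]
width: 0.0339
grip_force: 0.0
```

Call:
{"method": "drive_tool", "body": {
  "dp": [
    [0, 0, 0],
    [0, 0, 0],
    [0, 0, -40],
    [0, 0, -80],
    [0, 0, -120]
  ],
  "rot": [
    [0, 0, 0],
    [0, 0, 0],
    [0, 0, 0],
    [0, 0, 0],
    [0, 0, 0]
  ],
  "hand": [0.4, 0.4, 0.4, 0.4, 0.4]
}}

```text
time_s: 17.47
eef_pos: [0.5141, 0.005, 0.1955]
ee_rot: [3.141, -0.001, 3.141]
force: [1.6, -0.2, -0.6]
width: 0.0547
grip_force: 0.0
```

Call:
{"method": "drive_tool", "body": {
  "dp": [
    [0, -40, -20],
    [0, -80, -20],
    [0, -120, -20],
    [0, -160, -20],
    [0, -200, -20]
  ],
  "rot": [
    [0, 0, 0.1],
    [0, 0, 0.2],
    [0, 0, 0.32],
    [0, 0, 0.44],
    [0, 0, 0.56]
  ],
  "hand": [0.4, 0.4, 0.4, 0.4, 0.4]
}}

```text
time_s: 17.88
eef_pos: [0.5142, -0.1969, 0.2145]
ee_rot: [3.141, 0.001, 2.575]
force: [1.4, 1.0, -0.1]
width: 0.0547
grip_force: 0.0
```

Run:
```python
from h import *
import pickle
d=cam('side','s10');s=env.get_state();print(s['eef_pos'],s['ee_rot'])
pickle.dump(d,open('10.pkl','wb'))
a=cv2.imread('pics/s10.png');s=a[150:240,270:360];t=a[90:190,310:430]
cv2.imwrite('pics/c10.png',np.hstack([cv2.resize(s,(400,400),interpolation=cv2.INTER_CUBIC),cv2.resize(t,(400,333),interpolation=cv2.INTER_CUBIC)[:333]if 0 else cv2.resize(t,(400,400),interpolation=cv2.INTER_CUBIC)]))
```

```text
[ 0.51464695 -0.20358217  0.21448193] [-3.13959434  0.00324692  2.56233662]
```

View pics/c10.png

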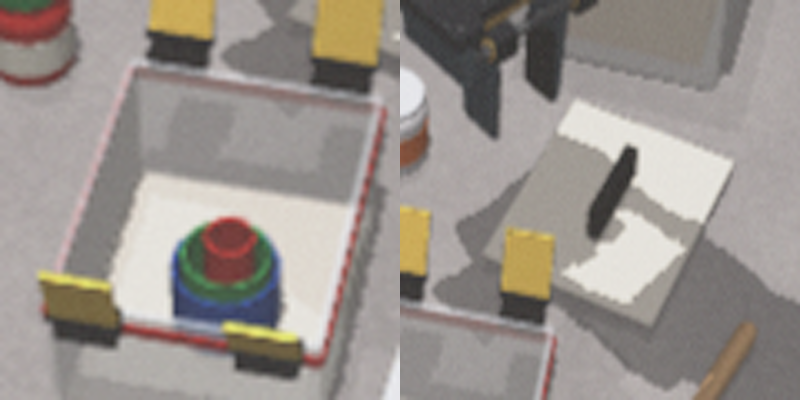

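Nest is upright with red in green in blue at left. The lid (right) hasn't moved. Next I go above the lid.

Call:
{"method": "drive_tool", "body": {
  "dp": [
    [-9, -37, 0],
    [-18, -74, 0],
    [-27, -111, 0],
    [-36, -148, 0],
    [-46, -186, 0]
  ],
  "rot": [
    [0, 0, 0.12],
    [0, 0, 0.24],
    [0, 0, 0.36],
    [0, 0, 0.48],
    [0, 0, 0.6]
  ],
  "hand": [0.4, 0.4, 0.4, 0.4, 0.4]
}}

```text
time_s: 18.35
eef_pos: [0.4536, -0.3784, 0.2142]
ee_rot: [3.141, 0.0, 1.975]
force: [1.8, -0.9, 0.4]
width: 0.0546
grip_force: 0.0
```

Call:
{"method": "drive_tool", "body": {
  "dp": [
    [0, 0, 0],
    [0, 0, 0],
    [0, 0, 0],
    [0, 0, 0],
    [0, 0, 0]
  ],
  "rot": [
    [0, 0, 0.12],
    [0, 0, 0.24],
    [0, 0, 0.36],
    [0, 0, 0.48],
    [0, 0, 0.57]
  ],
  "hand": [0.4, 0.4, 0.4, 0.4, 0.4]
}}

```text
time_s: 18.77
eef_pos: [0.4544, -0.377, 0.2141]
ee_rot: [3.142, -0.0, 1.404]
force: [-0.2, -0.0, 0.5]
width: 0.0545
grip_force: 0.0
```

Run:
```python
from h import *
import pickle
c=cam('wrist','w11');s=env.get_state();print(s['eef_pos'],s['ee_rot'])
pickle.dump(c,open('11.pkl','wb'))
P=[proj(c,(.453+t*np.sin(.18),-.345+t*np.cos(.18),.044),True) for t in(-.045,.045)];print('exp',P)
g=c['image'].max(2);m=(g<55).astype(np.uint8)
n,l,st,ce=cv2.connectedComponentsWithStats(m)
for i in range(1,n):
    if st[i,4]>150: print(st[i],ce[i],cv2.minAreaRect(np.argwhere(l==i)[:,::-1].astype(np.float32)))
cv2.imwrite('pics/w11.png',cv2.resize(c['image'][:,:,::-1],(800,500)))
```

```text
[ 0.45449088 -0.3769819   0.21412181] [3.14143040e+00 4.78379332e-05 1.39865612e+00]
exp [array([307.244651  , 193.56055975]), array([307.95883249, 113.51508556])]
[304 116  12  78 853] [309.54279015 153.43610785] ((309.5, 154.5), (77.0, 11.0), 90.0)
[ 210  213  211   49 3777] [306.85120466 243.20042362] ((315.0, 237.0), (48.0, 210.0), 90.0)
[   12   222   607   178 73132] [313.51941694 321.78413007] ((314.99993896484375, 310.5), (605.9998779296875, 176.99996948242188), -0.0)
```

Run:
```python
from h import *
import pickle
c=pickle.load(open('11.pkl','rb'))
m=(c['image'].max(2)<55);ys=np.arange(122,190);xs=[np.flatnonzero(m[y,295:325]).mean()+295 for y in ys]
p=np.polyfit(ys,xs,1);print(p)
a,b=[onz(c,np.polyval(p,y),y,.044,True) for y in(190,122)];d=b-a;print('centre',onz(c,309.5,154.5,.044,True),'yaw',np.arctan2(d[1],d[0])-np.pi/2)
```

```text
[2.94881093e-03 3.09122342e+02]
centre [ 0.45505297 -0.34579778] yaw -0.1673337714470733
```

Call:
{"method": "drive_tool", "body": {
  "dp": [
    [30, -4, 20],
    [30, -4, 60],
    [30, -4, 100],
    [30, -4, 140],
    [30, -4, 165]
  ],
  "rot": [
    [0, 0, 0],
    [0, 0, 0],
    [0, 0, 0],
    [0, 0, 0],
    [0, 0, 0]
  ],
  "hand": [0.4, 0.4, 0.4, 0.4, 0.4]
}}

```text
time_s: 19.23
eef_pos: [0.4544, -0.3456, 0.0459]
ee_rot: [-3.14, -0.001, 1.414]
force: [0.5, -0.0, -1.2]
width: 0.0545
grip_force: 0.0
```

Call:
{"method": "drive_tool", "body": {
  "dp": [
    [0, 0, 15],
    [0, 0, 24],
    [0, 0, 27],
    [0, 0, 27],
    [0, 0, 27]
  ],
  "rot": [
    [0, 0, 0],
    [0, 0, 0],
    [0, 0, 0],
    [0, 0, 0],
    [0, 0, 0]
  ],
  "hand": [0.4, 0.4, 0.4, 0.4, 0.6]
}}

```text
time_s: 19.65
eef_pos: [0.4559, -0.3472, 0.0229]
ee_rot: [3.14, 0.001, 1.411]
force: [-0.9, -0.3, 0.8]
width: 0.0505
grip_force: 0.0
```

Call:
{"method": "drive_tool", "body": {
  "dp": [
    [0, 0, 0],
    [0, 0, 0],
    [0, 0, 0],
    [0, 0, 0],
    [0, 0, 0]
  ],
  "rot": [
    [0, 0, 0],
    [0, 0, 0],
    [0, 0, 0],
    [0, 0, 0],
    [0, 0, 0]
  ],
  "hand": [0.9, 1, 1, 1, 1],
  "squeeze": 35
}}

```text
time_s: 20.07
eef_pos: [0.4554, -0.3468, 0.0222]
ee_rot: [3.141, 0.0, 1.411]
force: [-2.4, -0.2, 2.4]
width: 0.0173
grip_force: 1.3
```

Call:
{"method": "drive_tool", "body": {
  "dp": [
    [0, 0, 0],
    [0, 0, 0],
    [0, 0, 0],
    [0, 0, -20],
    [0, 0, -50]
  ],
  "rot": [
    [0, 0, 0],
    [0, 0, 0],
    [0, 0, 0],
    [0, 0, 0],
    [0, 0, 0]
  ],
  "hand": [1, 1, 1, 1, 1]
}}

```text
time_s: 20.48
eef_pos: [0.454, -0.3454, 0.0701]
ee_rot: [-3.137, -0.003, 1.411]
force: [0.7, -0.6, -2.8]
width: 0.0137
grip_force: 35.0
```

Call:
{"method": "drive_tool", "body": {
  "dp": [
    [0, 0, -40],
    [0, 0, -80],
    [0, 0, -120],
    [0, 0, -160],
    [0, 0, -165]
  ],
  "rot": [
    [0, 0, 0],
    [0, 0, 0],
    [0, 0, 0],
    [0, 0, 0],
    [0, 0, 0]
  ],
  "hand": [1, 1, 1, 1, 1]
}}

```text
time_s: 20.9
eef_pos: [0.4574, -0.3485, 0.2437]
ee_rot: [3.134, 0.005, 1.411]
force: [1.6, -1.2, -2.2]
width: 0.0138
grip_force: 35.0
```

Call:
{"method": "drive_tool", "body": {
  "dp": [
    [35, 1, 0],
    [70, 2, 0],
    [105, 3, 0],
    [140, 4, 0],
    [175, 5, 0]
  ],
  "rot": [
    [0, 0, 0],
    [0, 0, 0],
    [0, 0, 0],
    [0, 0, 0],
    [0, 0, 0]
  ],
  "hand": [1, 1, 1, 1, 1]
}}

```text
time_s: 21.32
eef_pos: [0.4879, -0.1731, 0.2363]
ee_rot: [-3.141, -0.0, 1.41]
force: [1.6, 1.1, -2.4]
width: 0.0136
grip_force: 35.0
```

Call:
{"method": "drive_tool", "body": {
  "dp": [
    [35, 1, 0],
    [70, 2, 0],
    [105, 3, 0],
    [140, 5, 0],
    [171, 6, 0]
  ],
  "rot": [
    [0, 0, -0.05],
    [0, 0, -0.1],
    [0, 0, -0.15],
    [0, 0, -0.2],
    [0, 0, -0.245]
  ],
  "hand": [1, 1, 1, 1, 1]
}}

```text
time_s: 21.73
eef_pos: [0.5213, -0.0047, 0.2364]
ee_rot: [-3.141, -0.0, 1.659]
force: [0.5, -0.2, -3.4]
width: 0.0139
grip_force: 35.0
```

Call:
{"method": "drive_tool", "body": {
  "dp": [
    [0, 0, 0],
    [0, 0, 0]
  ],
  "rot": [
    [0, 0, 0],
    [0, 0, 0]
  ],
  "hand": [1, 1]
}}

```text
time_s: 21.9
eef_pos: [0.5212, -0.0054, 0.2363]
ee_rot: [-3.141, -0.0, 1.659]
force: [-1.1, -0.1, -2.5]
width: 0.0136
grip_force: 35.0
```

Run:
```python
from h import *
import pickle
c=cam('wrist','w12');d=cam('side','s12');s=env.get_state();print(s['eef_pos'],s['ee_rot'],s['width'],s['wrist_torque'])
pickle.dump((c,d),open('12.pkl','wb'))
w=cv2.imread('pics/w12.png')[:290,:];s=cv2.imread('pics/s12.png')[90:250,230:410]
cv2.imwrite('pics/c12.png',np.vstack([w,cv2.resize(s[:,:],(348,310),interpolation=cv2.INTER_CUBIC)if 0 else np.hstack([cv2.resize(s,(349,310),interpolation=cv2.INTER_CUBIC),np.zeros((310,291,3),np.uint8)])]))
```

```text
[ 0.52111919 -0.00727062  0.23648631] [-3.14086615e+00  1.13254421e-04  1.65548937e+00] 0.013708251786697162 [-0.033618    0.00225661 -0.00469233]
```

Run:
```python
from h import *
import pickle
c,d=pickle.load(open('12.pkl','rb'))
T=np.array([.5212,-.0065,.2364]);yaw=1.657
ux=np.array([np.cos(yaw),np.sin(yaw),0]);uy=np.array([np.sin(yaw),-np.cos(yaw),0])
L=lambda x,y,dz=-.006: proj(c,T+ux*y+uy*x+[0,0,dz],True)  # lid x,y
g=cv2.cvtColor(c['image'],cv2.COLOR_RGB2GRAY).astype(float)
def prof(f,rng):
    v=[]
    for t in rng:
        u=f(t);v.append(g[int(round(u[1])),int(round(u[0]))])
    return np.array(v)
r=np.arange(-.015,.016,.001)
for x in(-.06,-.03,.03,.06):
    v=prof(lambda t:L(x,.105+t),r);i=np.abs(np.diff(v)).argsort()[-2:];print('y-edge x',x,(r[i]*1e3).round(1),v[::5].astype(int))
for y in(.03,.06,.09):
  for sg in(-1,1):
    v=prof(lambda t:L(sg*(.085+t),y),r);i=np.abs(np.diff(v)).argsort()[-2:];print('x-edge',sg,y,(r[i]*1e3).round(1),v[::5].astype(int))
```

```text
y-edge x -0.06 [0. 1.] [194 192 193 178 149 144 130]
y-edge x -0.03 [ 0. 10.] [193 194 192 185  84  89 136]
y-edge x 0.03 [4. 1.] [197 197 197 195 181 148 146]
y-edge x 0.06 [0. 1.] [197 196 196 191 144 138 143]
x-edge -1 0.03 [-2. -3.] [192 193 193 136 139 140 145]
x-edge 1 0.03 [1. 0.] [193 193 198 197 148 139 140]
x-edge -1 0.06 [3. 2.] [194 194 194 199 139 147 132]
x-edge 1 0.06 [1. 0.] [193 197 197 194 138 143 141]
x-edge -1 0.09 [-2.  0.] [193 193 193 190 141 131 130]
x-edge 1 0.09 [1. 0.] [196 196 196 196 141 143 135]
```

Call:
{"method": "drive_tool", "body": {
  "dp": [
    [0, 0, 35],
    [0, 0, 65],
    [0, 0, 90],
    [0, 0, 102],
    [0, 0, 106]
  ],
  "rot": [
    [0, 0, 0],
    [0, 0, 0],
    [0, 0, 0],
    [0, 0, 0],
    [0, 0, 0]
  ],
  "hand": [1, 1, 1, 1, 1]
}}

```text
time_s: 22.42
eef_pos: [0.5199, -0.008, 0.1287]
ee_rot: [-3.138, -0.001, 1.654]
force: [-0.4, -0.8, -1.8]
width: 0.0141
grip_force: 35.0
```

Call:
{"method": "drive_tool", "body": {
  "dp": [
    [0, 0, 3],
    [0, 0, 6],
    [0, 0, 8],
    [0, 0, 8],
    [0, 0, 8]
  ],
  "rot": [
    [0, 0, 0],
    [0, 0, 0],
    [0, 0, 0],
    [0, 0, 0],
    [0, 0, 0]
  ],
  "hand": [1, 1, 1, 1, 1]
}}

```text
time_s: 22.83
eef_pos: [0.5217, -0.007, 0.1235]
ee_rot: [3.141, 0.0, 1.656]
force: [0.3, -0.5, -2.3]
width: 0.0139
grip_force: 35.0
```

No contact force, so the skirt has entered the mouth. Continuing down.

Call:
{"method": "drive_tool", "body": {
  "dp": [
    [0, 0, 2],
    [0, 0, 4],
    [0, 0, 6],
    [0, 0, 7],
    [0, 0, 7]
  ],
  "rot": [
    [0, 0, 0],
    [0, 0, 0],
    [0, 0, 0],
    [0, 0, 0],
    [0, 0, 0]
  ],
  "hand": [1, 1, 1, 1, 1]
}}

```text
time_s: 23.25
eef_pos: [0.5213, -0.0068, 0.1161]
ee_rot: [-3.142, -0.0, 1.656]
force: [-2.6, 0.3, 5.3]
width: 0.0138
grip_force: 35.0
```

Lid seated at contact height (TCP 0.116, as expected). Releasing, then closing the fingers and going outside clip_fl.

Call:
{"method": "drive_tool", "body": {
  "dp": [
    [0, 0, 0],
    [0, 0, 0],
    [0, 0, 0],
    [0, 0, 0],
    [0, 0, -20]
  ],
  "rot": [
    [0, 0, 0],
    [0, 0, 0],
    [0, 0, 0],
    [0, 0, 0],
    [0, 0, 0]
  ],
  "hand": [0.5, 0.5, 0.5, 0.5, 0.5]
}}

```text
time_s: 23.67
eef_pos: [0.5197, -0.0067, 0.1336]
ee_rot: [-3.137, -0.001, 1.656]
force: [-0.7, -0.7, -0.5]
width: 0.0436
grip_force: 0.0
```

Call:
{"method": "drive_tool", "body": {
  "dp": [
    [0, 0, -35],
    [0, 0, -65],
    [0, 0, -65],
    [0, 0, -65],
    [0, 0, -65]
  ],
  "rot": [
    [0, 0, 0],
    [0, 0, 0],
    [0, 0, 0],
    [0, 0, 0],
    [0, 0, 0]
  ],
  "hand": [0.5, 1, 1, 1, 1]
}}

```text
time_s: 24.08
eef_pos: [0.5212, -0.0069, 0.2006]
ee_rot: [-3.141, -0.0, 1.656]
force: [0.1, -0.8, -0.4]
width: 0.022
grip_force: 0.0
```

```bash
cat >> h.py <<'E'
B=np.array([.521,-.0068]);YB=.086
def b2w(x,y,z): return np.array([B[0]+np.cos(YB)*x-np.sin(YB)*y,B[1]+np.sin(YB)*x+np.cos(YB)*y,z])
def clips(c,fish):
    """fit each clip angle: score by yellow pixels inside projected flap polygon"""
    hsv=cv2.cvtColor(c['image'],cv2.COLOR_RGB2HSV);Y=((hsv[...,0]>20)&(hsv[...,0]<32)&(hsv[...,1]>120)).astype(np.uint8)
    out={}
    for n,sx,sy in(('fl',-1,1),('fr',-1,-1),('bl',1,1),('br',1,-1)):
        best=[]
        for th in np.arange(0,2.3,.05):
            P=[]
            for lx in(-20,20):
              for l in(2,48):
                for t in(-2.5,2.5):
                  y=116-l*np.cos(th)-t*np.sin(th);z=113+l*np.sin(th)-t*np.cos(th)
                  P.append(proj(c,b2w((sx*52+lx)/1e3,sy*y/1e3,z/1e3),fish))
            m=np.zeros(Y.shape,np.uint8);cv2.fillConvexPoly(m,cv2.convexHull(np.array(P).astype(np.float32)).astype(np.int32),1)
            w=cv2.dilate(m,np.ones((25,25)))
            a=(m*Y).sum();best.append((a/max(1,m.sum()+(w*Y).sum()-a),th))
        s,th=max(best);out[n]=(round(th,2),round(float(s),2))
    return out
E
python3 - <<'E'
from h import *
print(env.get_state()['eef_pos'],env.get_state()['width'])
for n in('side','wrist'): print(n,clips(cam(n,'k_'+n),n=='wrist'))
E
```

```text
[ 0.52116188 -0.00686534  0.20064853] 0.022019484736354865
side {'fl': (np.float64(2.1), 0.24), 'fr': (np.float64(1.4), 0.48), 'bl': (np.float64(1.9), 0.12), 'br': (np.float64(1.0), 0.15)}
wrist {'fl': (np.float64(2.0), 0.93), 'fr': (np.float64(1.0), 0.16), 'bl': (np.float64(1.8), 0.9), 'br': (np.float64(1.0), 0.18)}
```

Call:
{"method": "drive_tool", "body": {
  "dp": [
    [35, -11, 0],
    [70, -22, 0],
    [105, -33, 0],
    [140, -44, 0],
    [175, -52, 0]
  ],
  "rot": [
    [0, 0, 0],
    [0, 0, 0],
    [0, 0, 0],
    [0, 0, 0],
    [0, 0, 0]
  ],
  "hand": [1, 1, 1, 1, 1]
}}

```text
time_s: 24.6
eef_pos: [0.4529, 0.1642, 0.2]
ee_rot: [-3.139, 0.0, 1.655]
force: [1.3, 0.8, -1.6]
width: 0.0004
grip_force: 0.0
```

Call:
{"method": "drive_tool", "body": {
  "dp": [
    [3, 0, 35],
    [3, 0, 65],
    [3, 0, 65],
    [3, 0, 65],
    [3, 0, 65]
  ],
  "rot": [
    [0, 0, 0],
    [0, 0, 0],
    [0, 0, 0],
    [0, 0, 0],
    [0, 0, 0]
  ],
  "hand": [1, 1, 1, 1, 1]
}}

```text
time_s: 25.02
eef_pos: [0.4548, 0.1658, 0.1366]
ee_rot: [-3.141, 0.0, 1.655]
force: [0.5, 0.8, -0.1]
width: 0.0008
grip_force: 0.0
```

Call:
{"method": "drive_tool", "body": {
  "dp": [
    [-15, 0, 0],
    [-30, 0, 0],
    [-45, 0, 0],
    [-56, 0, 0],
    [-66, 0, 0]
  ],
  "rot": [
    [0, 0, 0],
    [0, 0, 0],
    [0, 0, 0],
    [0, 0, 0],
    [0, 0, 0]
  ],
  "hand": [1, 1, 1, 1, 1]
}}

```text
time_s: 25.43
eef_pos: [0.4609, 0.0993, 0.1371]
ee_rot: [3.14, -0.0, 1.655]
force: [-0.0, 2.4, 0.3]
width: 0.0004
grip_force: 0.9
```

Call:
{"method": "drive_tool", "body": {
  "dp": [
    [-7, 0, 3],
    [-12, 0, 9],
    [-12, 0, 15],
    [-12, 0, 20],
    [-12, 0, 21]
  ],
  "rot": [
    [0, 0, 0],
    [0, 0, 0],
    [0, 0, 0],
    [0, 0, 0],
    [0, 0, 0]
  ],
  "hand": [1, 1, 1, 1, 1]
}}

```text
time_s: 25.85
eef_pos: [0.4612, 0.0881, 0.1153]
ee_rot: [3.141, 0.001, 1.656]
force: [-10.1, -9.3, 47.2]
width: 0.0004
grip_force: 23.8
```

Run:
```python
from h import *
s=env.get_state();print(s['eef_pos'],s['force'],b2w(-.052,.1,.115))
for n in('side','wrist'): print(n,clips(cam(n,'k_'+n),n=='wrist'))
```

```text
[0.46122572 0.08814378 0.115322  ] [-10.12165108  -9.34164894  47.19658683] [0.46060277 0.08836394 0.115     ]
side {'fl': (np.float64(0.0), 0.23), 'fr': (np.float64(1.7), 0.07), 'bl': (np.float64(1.9), 0.14), 'br': (np.float64(1.25), 0.29)}
wrist {'fl': (np.float64(1.75), 0.17), 'fr': (np.float64(2.25), 0.0), 'bl': (np.float64(1.8), 0.9), 'br': (np.float64(0.05), 0.11)}
```

clip_fl is pressed flat. Now the diagonal one, clip_br.

Call:
{"method": "drive_tool", "body": {
  "dp": [
    [0, 0, -35],
    [0, 0, -70],
    [0, 0, -85],
    [-40, 15, -85],
    [-70, 26, -85]
  ],
  "rot": [
    [0, 0, 0],
    [0, 0, 0],
    [0, 0, 0],
    [0, 0, 0],
    [0, 0, 0]
  ],
  "hand": [1, 1, 1, 1, 1]
}}

```text
time_s: 26.37
eef_pos: [0.4938, 0.021, 0.2007]
ee_rot: [3.14, 0.0, 1.66]
force: [0.4, 0.1, -0.4]
width: 0.0004
grip_force: 0.0
```

Call:
{"method": "drive_tool", "body": {
  "dp": [
    [-38, 14, 0],
    [-76, 28, 0],
    [-114, 42, 0],
    [-152, 56, 0],
    [-190, 70, 0]
  ],
  "rot": [
    [0, 0, 0],
    [0, 0, 0],
    [0, 0, 0],
    [0, 0, 0],
    [0, 0, 0]
  ],
  "hand": [1, 1, 1, 1, 1]
}}

```text
time_s: 26.78
eef_pos: [0.5792, -0.1639, 0.1989]
ee_rot: [-3.141, -0.001, 1.656]
force: [1.0, 0.1, -0.1]
width: 0.0003
grip_force: 0.0
```

Call:
{"method": "drive_tool", "body": {
  "dp": [
    [-18, 8, 0],
    [-18, 8, 0],
    [-18, 8, 0]
  ],
  "rot": [
    [0, 0, 0],
    [0, 0, 0],
    [0, 0, 0]
  ],
  "hand": [1, 1, 1]
}}

```text
time_s: 27.03
eef_pos: [0.5883, -0.1801, 0.1986]
ee_rot: [-3.14, -0.001, 1.655]
force: [0.0, 0.6, 0.2]
width: 0.0005
grip_force: 0.0
```

Run:
```python
from h import *
s=env.get_state();print(s['eef_pos'],s['force'],b2w(.052,-.178,.2))
c=cam('wrist','k2');print(clips(c,True))
m=(c['image'].max(2)<55).astype(np.uint8);n,l,st,ce=cv2.connectedComponentsWithStats(m)
for i in range(1,n):
    if 150<st[i,4]<5000: print(st[i],ce[i],onz(c,*ce[i],.138,True))
```

```text
[ 0.58828957 -0.18007916  0.19856409] [0.04608352 0.62723143 0.17546902] [ 0.58809696 -0.17967567  0.2       ]
{'fl': (np.float64(2.25), 0.0), 'fr': (np.float64(1.9), 0.91), 'bl': (np.float64(2.25), 0.0), 'br': (np.float64(1.95), 0.88)}
[239   0  23  46 943] [250.14209968  21.6426299 ] [ 0.52807925 -0.03721828]
[290 115  50  11 428] [314.03971963 120.45327103] [ 0.5830914  -0.11179174]
[172 118  49  17 478] [200.09623431 124.46025105] [ 0.49457678 -0.11955967]
```

Positioned outside clip_br; fr and br are still open (1.9, 1.95). Lowering and sweeping inward (+tool x).

Call:
{"method": "drive_tool", "body": {
  "dp": [
    [0, 0, 35],
    [0, 0, 63],
    [0, 0, 63],
    [0, 0, 63]
  ],
  "rot": [
    [0, 0, 0],
    [0, 0, 0],
    [0, 0, 0],
    [0, 0, 0]
  ],
  "hand": [1, 1, 1, 1]
}}

```text
time_s: 27.42
eef_pos: [0.5873, -0.1783, 0.1363]
ee_rot: [-3.139, -0.002, 1.657]
force: [0.3, 0.3, 1.4]
width: 0.0007
grip_force: 0.0
```

Call:
{"method": "drive_tool", "body": {
  "dp": [
    [15, 0, 0],
    [30, 0, 0],
    [45, 0, 0],
    [56, 0, 0],
    [66, 0, 0]
  ],
  "rot": [
    [0, 0, 0],
    [0, 0, 0],
    [0, 0, 0],
    [0, 0, 0],
    [0, 0, 0]
  ],
  "hand": [1, 1, 1, 1, 1]
}}

```text
time_s: 27.83
eef_pos: [0.5828, -0.1124, 0.1378]
ee_rot: [3.141, 0.001, 1.657]
force: [0.5, -2.0, 0.7]
width: 0.0005
grip_force: 0.9
```

Call:
{"method": "drive_tool", "body": {
  "dp": [
    [7, 0, 3],
    [12, 0, 9],
    [12, 0, 15],
    [12, 0, 19],
    [12, 0, 20]
  ],
  "rot": [
    [0, 0, 0],
    [0, 0, 0],
    [0, 0, 0],
    [0, 0, 0],
    [0, 0, 0]
  ],
  "hand": [1, 1, 1, 1, 1]
}}

```text
time_s: 28.25
eef_pos: [0.5812, -0.1021, 0.1157]
ee_rot: [-3.14, -0.001, 1.655]
force: [-2.3, 5.1, 8.3]
width: 0.0004
grip_force: 4.1
```

Call:
{"method": "drive_tool", "body": {
  "dp": [
    [0, 0, -35],
    [0, 0, -70],
    [0, 0, -85],
    [-20, -30, -85],
    [-40, -60, -85]
  ],
  "rot": [
    [0, 0, 0],
    [0, 0, 0],
    [0, 0, 0],
    [0, 0, 0],
    [0, 0, 0]
  ],
  "hand": [1, 1, 1, 1, 1]
}}

```text
time_s: 28.67
eef_pos: [0.5259, -0.1476, 0.2027]
ee_rot: [3.139, 0.001, 1.657]
force: [-0.4, -1.6, -0.7]
width: 0.0005
grip_force: 0.0
```

Call:
{"method": "drive_tool", "body": {
  "dp": [
    [-20, -25, 0],
    [-38, -44, 0],
    [-38, -44, 0],
    [-38, -44, 0]
  ],
  "rot": [
    [0, 0, 0],
    [0, 0, 0],
    [0, 0, 0],
    [0, 0, 0]
  ],
  "hand": [1, 1, 1, 1]
}}

```text
time_s: 29.0
eef_pos: [0.4839, -0.1899, 0.2019]
ee_rot: [-3.141, -0.0, 1.653]
force: [-0.1, 0.8, -0.5]
width: 0.0004
grip_force: 0.0
```

Run:
```python
from h import *
s=env.get_state();print(s['eef_pos'],s['force'],b2w(-.052,-.178,.2))
print(clips(cam('wrist','k3'),True),clips(cam('side','k3s'),False))
```

```text
[ 0.48394948 -0.18987589  0.20187477] [-0.14419929  0.82536232 -0.48152047] [ 0.48448131 -0.18860865  0.2       ]
{'fl': (np.float64(2.25), 0.0), 'fr': (np.float64(1.9), 0.88), 'bl': (np.float64(2.25), 0.0), 'br': (np.float64(0.15), 0.89)} {'fl': (np.float64(0.0), 0.68), 'fr': (np.float64(1.7), 0.84), 'bl': (np.float64(1.9), 0.12), 'br': (np.float64(0.05), 0.77)}
```

br reads 0.05–0.15. I'll press it once more, firmly, to be sure.

Call:
{"method": "drive_tool", "body": {
  "dp": [
    [25, 30, 0],
    [50, 60, 0],
    [75, 90, 0],
    [88, 104, 0],
    [88, 104, 0]
  ],
  "rot": [
    [0, 0, 0],
    [0, 0, 0],
    [0, 0, 0],
    [0, 0, 0],
    [0, 0, 0]
  ],
  "hand": [1, 1, 1, 1, 1]
}}

```text
time_s: 29.52
eef_pos: [0.5839, -0.0882, 0.2014]
ee_rot: [3.141, -0.001, 1.66]
force: [-1.1, -0.1, 0.4]
width: 0.0005
grip_force: 0.0
```

Call:
{"method": "drive_tool", "body": {
  "dp": [
    [0, 0, 35],
    [0, 0, 65],
    [0, 0, 78],
    [0, 0, 86],
    [0, 0, 88]
  ],
  "rot": [
    [0, 0, 0],
    [0, 0, 0],
    [0, 0, 0],
    [0, 0, 0],
    [0, 0, 0]
  ],
  "hand": [1, 1, 1, 1, 1]
}}

```text
time_s: 29.93
eef_pos: [0.5797, -0.0912, 0.1152]
ee_rot: [-3.139, -0.001, 1.657]
force: [-24.8, 8.1, 64.4]
width: 0.0001
grip_force: 32.4
```

Call:
{"method": "drive_tool", "body": {
  "dp": [
    [0, 0, 0],
    [0, 0, -35],
    [0, 0, -75],
    [0, 0, -85],
    [0, 0, -85]
  ],
  "rot": [
    [0, 0, 0],
    [0, 0, 0],
    [0, 0, 0],
    [0, 0, 0],
    [0, 0, 0]
  ],
  "hand": [1, 1, 1, 1, 1]
}}

```text
time_s: 30.35
eef_pos: [0.5831, -0.0924, 0.203]
ee_rot: [3.135, 0.002, 1.656]
force: [0.2, 0.3, 0.1]
width: 0.0004
grip_force: 0.0
```

Call:
{"method": "drive_tool", "body": {
  "dp": [
    [-25, -30, 0],
    [-50, -60, 0],
    [-75, -90, 0],
    [-88, -104, 0],
    [-88, -104, 0]
  ],
  "rot": [
    [0, 0, 0],
    [0, 0, 0],
    [0, 0, 0],
    [0, 0, 0],
    [0, 0, 0]
  ],
  "hand": [1, 1, 1, 1, 1]
}}

```text
time_s: 30.77
eef_pos: [0.4822, -0.1908, 0.1986]
ee_rot: [-3.14, 0.0, 1.653]
force: [0.7, 0.4, 0.6]
width: 0.0004
grip_force: 0.0
```

Run:
```python
from h import *
s=env.get_state();print(s['eef_pos'],s['force'],b2w(-.052,-.178,.2))
print(clips(cam('wrist','k4'),True),clips(cam('side','k4s'),False))
```

```text
[ 0.48216547 -0.19076353  0.19857963] [0.73453288 0.44859003 0.62909982] [ 0.48448131 -0.18860865  0.2       ]
{'fl': (np.float64(2.25), 0.0), 'fr': (np.float64(1.9), 0.87), 'bl': (np.float64(2.25), 0.0), 'br': (np.float64(0.05), 0.88)} {'fl': (np.float64(0.0), 0.68), 'fr': (np.float64(1.7), 0.84), 'bl': (np.float64(1.9), 0.13), 'br': (np.float64(0.05), 0.76)}
```

Both are flat. Now clip_fr.

Call:
{"method": "drive_tool", "body": {
  "dp": [
    [0, 1, 35],
    [0, 1, 63],
    [0, 1, 63],
    [0, 1, 63]
  ],
  "rot": [
    [0, 0, 0],
    [0, 0, 0],
    [0, 0, 0],
    [0, 0, 0]
  ],
  "hand": [1, 1, 1, 1]
}}

```text
time_s: 31.2
eef_pos: [0.4856, -0.1875, 0.1352]
ee_rot: [-3.139, -0.002, 1.657]
force: [-0.4, -0.6, 0.4]
width: 0.0003
grip_force: 0.0
```

Call:
{"method": "drive_tool", "body": {
  "dp": [
    [15, 0, 0],
    [30, 0, 0],
    [45, 0, 0],
    [56, 0, 0],
    [68, 0, 0]
  ],
  "rot": [
    [0, 0, 0],
    [0, 0, 0],
    [0, 0, 0],
    [0, 0, 0],
    [0, 0, 0]
  ],
  "hand": [1, 1, 1, 1, 1]
}}

```text
time_s: 31.62
eef_pos: [0.4808, -0.1199, 0.1373]
ee_rot: [3.139, 0.001, 1.657]
force: [0.3, -1.9, 0.7]
width: 0.0003
grip_force: 0.9
```

Call:
{"method": "drive_tool", "body": {
  "dp": [
    [7, 0, 3],
    [14, 0, 9],
    [16, 0, 15],
    [16, 0, 20],
    [16, 0, 21]
  ],
  "rot": [
    [0, 0, 0],
    [0, 0, 0],
    [0, 0, 0],
    [0, 0, 0],
    [0, 0, 0]
  ],
  "hand": [1, 1, 1, 1, 1]
}}

```text
time_s: 32.03
eef_pos: [0.4785, -0.1043, 0.1153]
ee_rot: [-3.142, -0.001, 1.656]
force: [-10.7, 13.2, 48.2]
width: 0.0007
grip_force: 24.1
```

Call:
{"method": "drive_tool", "body": {
  "dp": [
    [0, 0, 0],
    [0, 0, -35],
    [0, 0, -75],
    [0, 0, -85],
    [0, 0, -85]
  ],
  "rot": [
    [0, 0, 0],
    [0, 0, 0],
    [0, 0, 0],
    [0, 0, 0],
    [0, 0, 0]
  ],
  "hand": [1, 1, 1, 1, 1]
}}

```text
time_s: 32.45
eef_pos: [0.48, -0.1058, 0.2022]
ee_rot: [3.138, 0.002, 1.655]
force: [0.0, 0.6, -0.1]
width: 0.0002
grip_force: 0.0
```

clip_fr is pressed. Over to clip_bl at box (52, 178).

Call:
{"method": "drive_tool", "body": {
  "dp": [
    [36, 14, 0],
    [72, 28, 0],
    [108, 42, 0],
    [144, 56, 0],
    [180, 70, 0]
  ],
  "rot": [
    [0, 0, 0],
    [0, 0, 0],
    [0, 0, 0],
    [0, 0, 0],
    [0, 0, 0]
  ],
  "hand": [1, 1, 1, 1, 1]
}}

```text
time_s: 32.87
eef_pos: [0.5327, 0.0819, 0.1983]
ee_rot: [-3.139, -0.0, 1.655]
force: [2.0, -0.2, 0.8]
width: 0.0004
grip_force: 0.0
```

Call:
{"method": "drive_tool", "body": {
  "dp": [
    [36, 14, 0],
    [72, 28, 0],
    [92, 34, 0],
    [92, 34, 0],
    [92, 34, 0]
  ],
  "rot": [
    [0, 0, 0],
    [0, 0, 0],
    [0, 0, 0],
    [0, 0, 0],
    [0, 0, 0]
  ],
  "hand": [1, 1, 1, 1, 1]
}}

```text
time_s: 33.28
eef_pos: [0.5586, 0.1755, 0.198]
ee_rot: [-3.139, 0.0, 1.657]
force: [-1.0, 0.1, -0.3]
width: 0.0003
grip_force: 0.0
```

Run:
```python
from h import *
s=env.get_state();print(s['eef_pos'],b2w(.052,.178,.2))
```

```text
[0.55856547 0.17548276 0.1979949 ] [0.55751869 0.17500865 0.2       ]
```

Call:
{"method": "drive_tool", "body": {
  "dp": [
    [0, 0, 35],
    [0, 0, 62],
    [0, 0, 62],
    [0, 0, 62]
  ],
  "rot": [
    [0, 0, 0],
    [0, 0, 0],
    [0, 0, 0],
    [0, 0, 0]
  ],
  "hand": [1, 1, 1, 1]
}}

```text
time_s: 33.62
eef_pos: [0.558, 0.1736, 0.1368]
ee_rot: [-3.138, 0.001, 1.654]
force: [0.9, -0.7, 1.2]
width: 0.0005
grip_force: 0.0
```

Call:
{"method": "drive_tool", "body": {
  "dp": [
    [-15, 0, 0],
    [-30, 0, 0],
    [-45, 0, 0],
    [-56, 0, 0],
    [-68, 0, 0]
  ],
  "rot": [
    [0, 0, 0],
    [0, 0, 0],
    [0, 0, 0],
    [0, 0, 0],
    [0, 0, 0]
  ],
  "hand": [1, 1, 1, 1, 1]
}}

```text
time_s: 34.03
eef_pos: [0.5655, 0.1063, 0.1393]
ee_rot: [3.14, -0.0, 1.655]
force: [0.1, 1.3, 0.2]
width: 0.0006
grip_force: 0.8
```

Call:
{"method": "drive_tool", "body": {
  "dp": [
    [-7, 0, 3],
    [-14, 0, 9],
    [-16, 0, 15],
    [-16, 0, 20],
    [-16, 0, 21]
  ],
  "rot": [
    [0, 0, 0],
    [0, 0, 0],
    [0, 0, 0],
    [0, 0, 0],
    [0, 0, 0]
  ],
  "hand": [1, 1, 1, 1, 1]
}}

```text
time_s: 34.45
eef_pos: [0.5657, 0.0912, 0.1157]
ee_rot: [-3.14, 0.0, 1.656]
force: [-1.7, -5.2, 6.9]
width: 0.0003
grip_force: 3.5
```

Call:
{"method": "drive_tool", "body": {
  "dp": [
    [0, 0, 0],
    [0, 0, -35],
    [0, 0, -75],
    [0, 0, -115],
    [0, 0, -115]
  ],
  "rot": [
    [0, 0, 0],
    [0, 0, 0],
    [0, 0, 0],
    [0, 0, 0],
    [0, 0, 0]
  ],
  "hand": [1, 1, 1, 1, 1]
}}

```text
time_s: 34.87
eef_pos: [0.5693, 0.0921, 0.2393]
ee_rot: [3.131, 0.0, 1.657]
force: [1.2, -0.6, 1.1]
width: 0.0005
grip_force: 0.0
```

Call:
{"method": "drive_tool", "body": {
  "dp": [
    [-38, -10, 0],
    [-76, -20, 0],
    [-114, -30, 0],
    [-152, -40, 0],
    [-190, -50, 0]
  ],
  "rot": [
    [0, 0, 0],
    [0, 0, 0],
    [0, 0, 0],
    [0, 0, 0],
    [0, 0, 0]
  ],
  "hand": [1, 1, 1, 1, 1]
}}

```text
time_s: 35.28
eef_pos: [0.532, -0.1034, 0.232]
ee_rot: [3.141, -0.0, 1.657]
force: [0.5, 0.1, 0.3]
width: 0.0008
grip_force: 0.0
```

Call:
{"method": "drive_tool", "body": {
  "dp": [
    [-38, 0, 0],
    [-76, 0, 0],
    [-110, 0, 0],
    [-110, 0, 0],
    [-110, 0, 0]
  ],
  "rot": [
    [0, 0, 0],
    [0, 0, 0],
    [0, 0, 0],
    [0, 0, 0],
    [0, 0, 0]
  ],
  "hand": [1, 1, 1, 1, 1]
}}

```text
time_s: 35.7
eef_pos: [0.5419, -0.2131, 0.2316]
ee_rot: [-3.141, -0.0, 1.654]
force: [0.4, 0.3, 0.0]
width: 0.0002
grip_force: 0.0
```

Run:
```python
from h import *
s=env.get_state();print(s['eef_pos'],s['force'])
c=cam('wrist','f1');d=cam('side','f2')
print(clips(c,True),clips(d,False))
w=cv2.imread('pics/f1.png')[:240];s=cv2.imread('pics/f2.png')[130:250,270:380]
cv2.imwrite('pics/fin.png',np.vstack([w,np.hstack([cv2.resize(s,(330,360),interpolation=cv2.INTER_CUBIC),cv2.resize(w[:200,150:460],(310,360))])]))
```

```text
[ 0.54187163 -0.21309901  0.23159252] [0.41010862 0.25982352 0.03716325]
{'fl': (np.float64(2.25), 0.0), 'fr': (np.float64(0.0), 0.89), 'bl': (np.float64(2.25), 0.0), 'br': (np.float64(0.1), 0.87)} {'fl': (np.float64(0.0), 0.68), 'fr': (np.float64(0.1), 0.76), 'bl': (np.float64(0.0), 0.69), 'br': (np.float64(0.05), 0.77)}
```

View pics/fin.png

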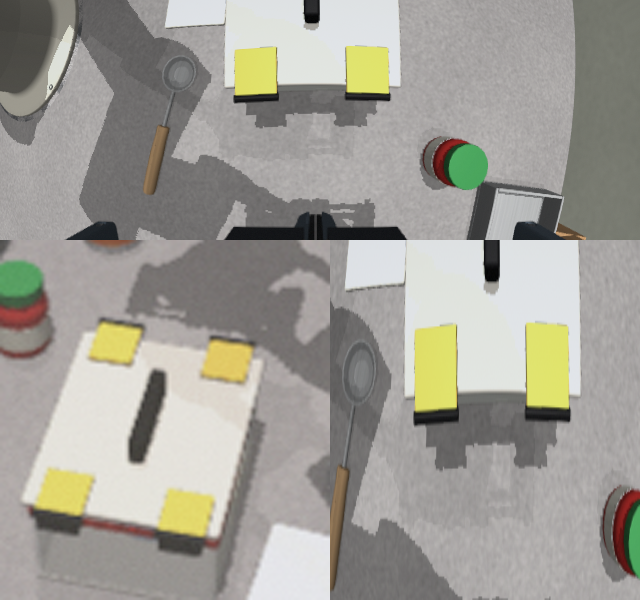

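All four clips lie flat with the lid square, but clip_bl got only a light press. One firmer press there, then hand in.

Call:
{"method": "drive_tool", "body": {
  "dp": [
    [38, 6, 0],
    [76, 12, 0],
    [114, 18, 0],
    [152, 24, 0],
    [190, 30, 0]
  ],
  "rot": [
    [0, 0, 0],
    [0, 0, 0],
    [0, 0, 0],
    [0, 0, 0],
    [0, 0, 0]
  ],
  "hand": [1, 1, 1, 1, 1]
}}

```text
time_s: 36.22
eef_pos: [0.5549, -0.0168, 0.2321]
ee_rot: [3.142, -0.0, 1.657]
force: [1.1, 0.4, 0.1]
width: 0.0005
grip_force: 0.0
```

Call:
{"method": "drive_tool", "body": {
  "dp": [
    [38, 6, 0],
    [76, 12, 0],
    [109, 19, 0],
    [109, 19, 30],
    [109, 19, 60]
  ],
  "rot": [
    [0, 0, 0],
    [0, 0, 0],
    [0, 0, 0],
    [0, 0, 0],
    [0, 0, 0]
  ],
  "hand": [1, 1, 1, 1, 1]
}}

```text
time_s: 36.63
eef_pos: [0.5657, 0.0939, 0.1727]
ee_rot: [3.138, -0.0, 1.661]
force: [-0.5, -1.6, -0.5]
width: 0.0006
grip_force: 0.0
```

Call:
{"method": "drive_tool", "body": {
  "dp": [
    [0, 0, 25],
    [0, 0, 44],
    [0, 0, 52],
    [0, 0, 56],
    [0, 0, 57]
  ],
  "rot": [
    [0, 0, 0],
    [0, 0, 0],
    [0, 0, 0],
    [0, 0, 0],
    [0, 0, 0]
  ],
  "hand": [1, 1, 1, 1, 1]
}}

```text
time_s: 37.05
eef_pos: [0.5643, 0.0912, 0.1157]
ee_rot: [-3.14, -0.001, 1.657]
force: [-4.5, 1.4, 7.9]
width: 0.0003
grip_force: 3.9
```

Call:
{"method": "drive_tool", "body": {
  "dp": [
    [0, 0, 0],
    [0, 0, -35],
    [0, 0, -75],
    [0, 0, -115],
    [0, 0, -115]
  ],
  "rot": [
    [0, 0, 0],
    [0, 0, 0],
    [0, 0, 0],
    [0, 0, 0],
    [0, 0, 0]
  ],
  "hand": [1, 1, 1, 1, 1]
}}

```text
time_s: 37.47
eef_pos: [0.5687, 0.0909, 0.2387]
ee_rot: [3.129, 0.0, 1.656]
force: [1.4, 0.0, 1.4]
width: 0.0006
grip_force: 0.0
```

Call:
{"method": "drive_tool", "body": {
  "dp": [
    [-38, 0, 0],
    [-76, 0, 0],
    [-114, 0, 0],
    [-152, 0, 0],
    [-190, 0, 0]
  ],
  "rot": [
    [0, 0, 0],
    [0, 0, 0],
    [0, 0, 0],
    [0, 0, 0],
    [0, 0, 0]
  ],
  "hand": [1, 1, 1, 1, 1]
}}

```text
time_s: 37.88
eef_pos: [0.5816, -0.1004, 0.2313]
ee_rot: [3.14, 0.001, 1.657]
force: [0.7, -0.4, 0.6]
width: 0.0003
grip_force: 0.0
```

Run:
```python
from h import *
print(env.get_state()['eef_pos'],clips(cam('side','f3'),False))
print(env.finish_job())
```

```text
[ 0.58164054 -0.1004393   0.23134965] {'fl': (np.float64(0.0), 0.69), 'fr': (np.float64(0.1), 0.74), 'bl': (np.float64(0.0), 0.69), 'br': (np.float64(0.05), 0.75)}
the job is handed in; nothing more can be done
None
```

The job is handed in at about 38 s, with no verdict returned: the three beakers present (blue, green, red; I saw no orange) are nested upright in the box, the lid is seated, and all four clips are shut, pressed fl, br, fr, bl; the last image fit reads 0.1 rad or less on each, with fr nearest the limit.

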